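# Bring the ratchet drawing board down to its lowest slope

### The job

The drawing board stands too steep for the next child, and its ratchet only lets it go up. Take its bar handle, raise the board past its top notch until you feel it come up against the rubber end stop (do not strain it), then lower it all the way down flat, and finally raise it to its first, lowest notch and let go there. Keep the board under control, never dropping it, and leave the other things on the table and in the side tray alone.

Things in the scene. Friction and masses are not known exactly. Their poses are not given: they have to be found in the camera images.
- board (a joint): Tilt of the drawing board, rad: 0 lying flat on its stand, growing as the handle edge is raised. Three notches hold it at 0.20 (first, lowest), 0.40 and 0.60; it starts in one, mostly an upper one. To use the first notch, raise from flat to about 0.25 to 0.33, then lower until the pawl carries it. Hinge damping 0.7 N m per rad/s. Falling faster than 0.85 rad/s counts as dropped.
- board_mid (a point): Middle of the board's upper face. Plywood, 205 mm deep, 310 mm wide, 10 mm thick, hinged along the edge farthest from the robot. Board and handle weigh 0.65 to 0.9 kg; at the bar it takes 3 to 4.5 N to carry when flat, less when steep. When flat, its free edge rests on a rail of the stand.
- handle (a point): Middle of the board's bar handle: round aluminium bar, 16 mm thick, 122 mm long, parallel to the hinge, 270 mm from the hinge axis. It stands 60 mm off the board's free edge on two arms, 98 mm free between them; nothing beneath it but the table (67 mm below the bar when flat). y axis along the bar, x axis in the board's plane towards the hinge.
- hinge (a point): Middle of the hinge axis, 75 mm above the table, fixed in the stand. y axis: the hinge axis; x axis: level, away from the handle. With the board at angle q the bar's centre is at hinge + 270 mm x (-cos q along x, + sin q up).
- pawl_pivot (a point): Pivot of the ratchet's pawl, on the +y side of the stand. Its steel weight drops the pawl behind each tooth as the board rises; then the board cannot go down. Above the top notch a cam tips the pawl out, and its weight keeps it out, so the board can go right down. Reaching flat (below 0.03 rad) tips it back in. Lowering before the cam has acted only drops the board back into a notch.
- end_stop: Rubber end stop, 22 x 14 x 14 mm, on a post on the stand's -y side, 160 mm above the table; origin at its centre. A steel stay arm on the hinge axle meets it. Arm and cam are set together by hand: the pawl tips out somewhere between 0.86 and 1.20 rad, not measured; the stop is met 0.01 to 0.06 rad above that, so against it the pawl is out. Over 55 N strains it: a pull of 22 N at the bar.
- stand: Plywood stand, fixed. Origin at table level under its middle; +x from the handle side to the hinge, which is 130 mm along +x. Base 300 x 430 mm, 16 mm thick, from x -120 to 180 mm; steel ratchet and pawl on the +y side, up to 190 mm high; stop post on the -y side, 175 mm high; side tray at -y, 220 x 90 mm, centred 246 mm along -y, rim 26 mm high.
- soap_block: A bystander: pale soap block, 75 x 45 x 35 mm, in the stand's side tray. Origin under its centre.
- tape_roll: A bystander: roll of tape, 54 mm across, 18 mm high, in the stand's side tray. Origin under its centre.
- craft_box: A bystander: open lilac box, 140 x 200 mm, 75 mm high. Origin under its centre.
- carton: A bystander: small cut-down carton, 70 x 70 mm, 55 mm high. Origin under its centre.
- pencil_cup: A bystander: white cup, 72 mm across, 95 mm high. Origin under its centre.
- palette_knife: A bystander: spatula, 190 mm long, lying on the table between the robot and the stand. Origin under its middle.
- paint_dish: A bystander: white dish, 120 mm across, 22 mm high. Origin under its centre.
- glue_bottle: A bystander: white bottle, 48 mm across, 130 mm high. Origin under its centre.

How it is judged:
By the outcome, as a careful person would: the job done as asked, in the order asked, and still so for the second after the job is handed in, with the robot touching nothing.
It also fails if it takes over 66 s, if anything falls off the work surface, if the arm or the gripper's body presses on something with over 40 N, if the wrist force passes 120 N, or if a joint passes its speed limit or range.

### The arm

A 6-joint arm with a two-finger parallel gripper is mounted at the origin on the work surface. World frame = base frame: x ahead of the robot, y to its left, z up, the work surface at z = 0. Lengths are in m, angles in rad, forces in N, time in s.
With the tool pointing down it reaches from about 0.425 to 0.95 m from the base axis. Payload 3.5 kg.
Tool frame: the origin (TCP) lies on the centre line of the jaws, within the pads' length; the fingertips stand nose_length ahead of it and the grasp point (between the pads) lies 5 mm behind it (nose_length is the distance from the TCP to the fingertips, in m); z points along the fingers, x is the direction in which the jaws open and shut, and the axes are right-handed (so a half turn about z gives the same grasp; the last joint's range is limited). The gripper opens to 85 mm and grips with 20 to 120 N. Pads are 22 mm wide; open, the fingers measure 114 mm over their backs; the gripper's body (76 mm by 85 mm) begins 54 mm behind the grasp point. The pads swing forward as they close: fully open they stand 13 mm farther back than shut.
Start: joints at [0.974, 0.286, 1.577, -0, 1.279, -0.15], TCP at [0.292, 0.609, 0.245] pointing down, gripper open.
Joint ranges: [-2.77, 2.77], [-0.9, 2.22], [0.21, 2.48], [-1.53, 4.67], [0.24, 2.81], [-2.84, 2.84]. Speed limits (rad/s): [2.79, 2.79, 3.14, 3.14, 3.14, 3.14].

### API

Orientations are given as a unit quaternion [w, x, y, z].
In Python, from cell import * gives the robot as it stands.
- The arm moves only by the tool arm_command, never from a script. Its argument "targets" is one flat list of numbers, 7 for each row, row after row: the shift along the tool's x, y, z as a fraction of full scale, then the turn, a rotation vector about the tool's x, y, z as a fraction of full scale, then the gripper command: -1 is shut, 1 is fully open, values between are in proportion. A call has exactly 10 rows; each row is the pose to reach, as a shift and turn from the pose commanded when the call began, along the tool's axes at that moment; what a row does not reach only later rows make up. Full scale, the value 1, is 0.8 m for a shift and pi/2 rad for a turn. A row lasts 1/10 s, in which the tool goes at most 50 mm and 8.59 degrees, less where a joint would pass 70% of its speed; a pose out of reach is approached as far as the arm can. A call with a number of a shift or a turn outside -1 to 1 is refused whole. A call with a gripper value outside its range is refused whole. The fingers move at their own pace and stop on an object; "grip_force" is the grip in N (left out, the last holds). Time passes only in rows, so rows that repeat a pose let the fingers close, or fill a call up. It gives the time, the measured TCP pose, the force and the opening at its end, in the units of the state.
- read_state(): the state, without advancing time (a new reading comes with each control period).
- read_camera(name): name is "scene" or "top" or "wrist"; returns a dict with "color" (480x640x3 uint8, red, green, blue), "intrinsics" (3x3 intrinsics, pixels), "k1" (the pictures are not rectified: a ray, as slopes to the right and down, at radius r is drawn at 1 + k1 r^2 times it, then the intrinsics apply), "rvec" (rotation vector, rad) and "tvec" (3), from world to camera coordinates, as OpenCV has them; the wrist camera has in their place "hand_eye" (4x4, takes a point from camera to tool coordinates, whose origin is the TCP and whose axes are the tool frame's). Camera axes: x right, y down, z forward; pixel columns grow to the right and rows downward; lengths in m; the calibration is good to about 2 mm. A picture is of the moment at which its call begins: read the wrist's pose just before it. There is no depth.
- sign_off(): hands the job in, once; it reports no verdict.
The state is a dict: "time": time; "joint_positions": joint angles; "joint_vel": joint speeds; "joint_torque": joint torques, N m; "eef_pos": TCP position; "orientation": TCP orientation; "ft_force": force on the tool from outside, world axes, zero at the start; "ft_torque": the same for the moment, N m; "gripper_width": opening from 0.0 (shut) to 1.0 (fully open).
Only numpy, scipy, OpenCV 4.12 (cv2) and the standard library are available. Lean on these libraries where they do the work, as an engineer would, in place of code of your own. Each camera call takes 0.05 s, during which the arm holds its last target. There are 200 camera calls.

## Working session

There is one attempt and no reset: what is moved stays moved. The work goes in short steps, Python scripts to look and compute and a tool call to move; the robot and the scene stay as the last step left them, time stands still between calls to the robot, and variables do not carry over. Pictures are saved under pics/ and viewed, about 8 in all and at most 12, crops included, and the job is handed in when it is done.

Besides the shell and the picture viewer there is one more tool, called after ">>>" as name(argument=value, ...) on one line, values as JSON. arm_command: Moves the arm, as the interface text tells. Shift numbers are shares of 0.8 m and turn numbers shares of pi/2 rad, none past 1 either way. Its arguments: {"type":"object","properties":{"targets":{"type":"array"},"grip_force":{"type":"number"}},"required":["targets"]}

```bash
ls; mkdir -p pics; python3 - <<'E'
from cell import *
import cv2,pickle
s=read_state(); print(s)
d={}
for n in ("scene","top"):
    c=read_camera(n); d[n]=c; cv2.imwrite(f"pics/{n}0.png",c["color"][:,:,::-1]); print(n,c["intrinsics"],c["k1"],c["rvec"],c["tvec"])
c=read_camera("wrist");print(c["hand_eye"],c["intrinsics"],c["k1"])
pickle.dump(d,open("d.pkl","wb"))
E
```

```text
pics
{'time': 0.0, 'joint_positions': array([ 9.74018400e-01,  2.87205113e-01,  1.57821702e+00,  2.65023236e-05,
        1.27861648e+00, -1.50039137e-01]), 'joint_vel': array([ 0.00160898, -0.00027731,  0.00051966, -0.00035214, -0.00142926,
        0.00209101]), 'joint_torque': array([ 5.90088507e-05, -4.05998361e+01, -2.92619026e+01, -1.20960030e-04,
        5.93563556e-03, -3.68567854e-06]), 'eef_pos': array([0.29124375, 0.60822142, 0.24389918]), 'orientation': array([ 4.78098036e-04,  8.46177124e-01,  5.32900346e-01, -1.12572689e-03]), 'ft_force': array([-0.63565642,  0.30302613, -0.23005437]), 'ft_torque': array([-0.01449188, -0.01078255,  0.03502712]), 'gripper_width': 0.9957478333845765}
scene [[553.05588108   0.         315.88442423]
 [  0.         553.05588108 239.50279601]
 [  0.           0.           1.        ]] -0.04712220314545748 [ 2.21624698  0.834987   -0.35842138] [-0.39803154 -0.14788549  1.60611952]
top [[472.19031504   0.         309.32925854]
 [  0.         472.19031504 236.06926659]
 [  0.           0.           1.        ]] -0.05974336564874902 [ 2.14215019 -2.16248273  0.1724815 ] [-0.00656977  0.53179501  1.43427585]
[[ 9.99999233e-01 -9.45154632e-04  8.00277587e-04 -3.44753623e-04]
 [ 6.82051379e-04  9.59668600e-01  2.81132910e-01 -7.15331554e-02]
 [-1.03371534e-03 -2.81132148e-01  9.59668509e-01 -1.28754162e-01]
 [ 0.00000000e+00  0.00000000e+00  0.00000000e+00  1.00000000e+00]] [[411.25396456   0.         318.88069759]
 [  0.         411.25396456 243.92140215]
 [  0.           0.           1.        ]] -0.04550489051913495
```

View pics/scene0.png

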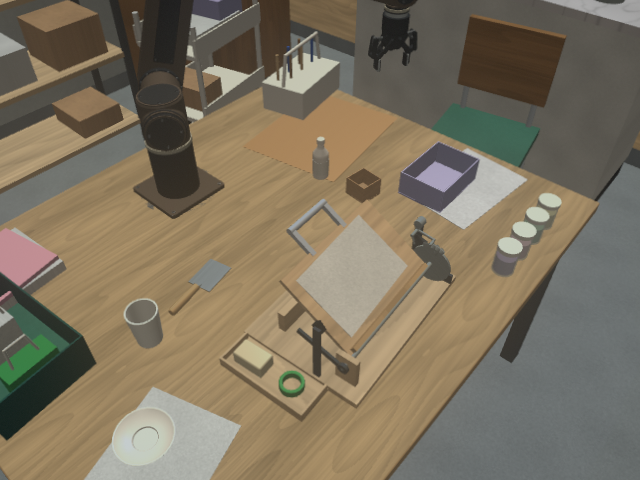

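View pics/top0.png

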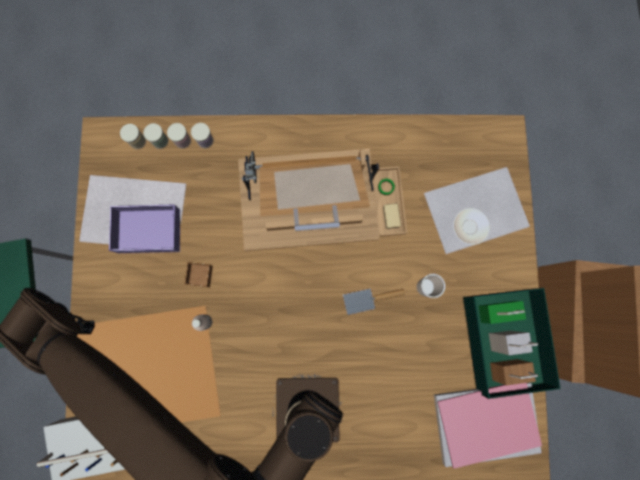

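The scene view shows the board raised, with bar ends near (291,232) and (324,203). In the top view the bar runs from about (295,228) to (340,225), and the stand base corners are at about (238,158), (245,249), (380,238) and (370,150). I'll zoom in on both for accurate pixel positions.

```bash
python3 - <<'E'
import cv2,numpy as np
t=cv2.imread("pics/top0.png")[140:260,230:390]; s=cv2.imread("pics/scene0.png")[185:265,270:370]
t=cv2.resize(t,None,fx=5,fy=5,interpolation=cv2.INTER_CUBIC)
s=cv2.resize(s,None,fx=6,fy=6,interpolation=cv2.INTER_CUBIC)
cv2.imwrite("pics/tz.png",t);cv2.imwrite("pics/sz.png",s)
E
```

```text
(no output)
```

View pics/tz.png

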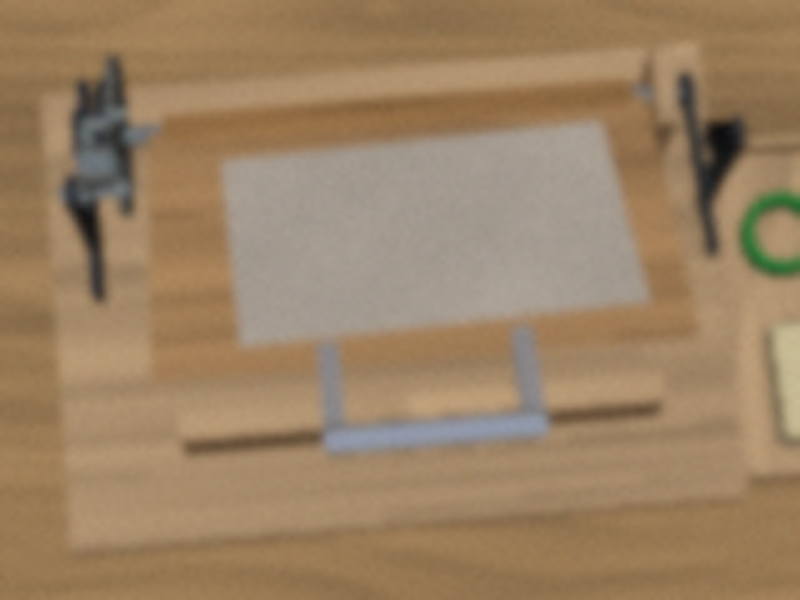

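View pics/sz.png

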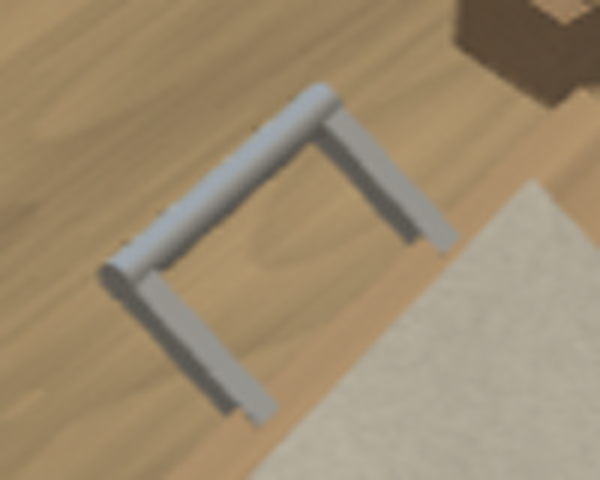

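The top crop puts the bar ends at (295,228) and (339.4,225), and the base corners at (238.4,159.4), (244,249.6), (379,239) and (369.6,149). The scene crop puts the bar ends at (324.2,200.8) for +y and (289.7,230.3) for -y.

```bash
cat > h.py <<'E'
import numpy as np,cv2,pickle
from scipy.spatial.transform import Rotation as R
def ray(c,p):
    K=c["intrinsics"];k1=c["k1"]
    u=cv2.undistortPoints(np.array([[p]],float),K,np.array([k1,0,0,0.]))[0,0]
    M=cv2.Rodrigues(np.array(c["rvec"],float))[0];t=np.array(c["tvec"]).ravel()
    d=M.T@np.array([u[0],u[1],1]);return -M.T@t,d/np.linalg.norm(d)
def onz(c,p,z):
    o,d=ray(c,p);return o+d*(z-o[2])/d[2]
def tri(a,b):
    A=sum(np.eye(3)-np.outer(d,d) for _,d in(a,b));B=sum((np.eye(3)-np.outer(d,d))@o for o,d in(a,b));X=np.linalg.solve(A,B)
    return X,[np.linalg.norm(np.cross(X-o,d)) for o,d in(a,b)]
def rot(o): return R.from_quat(np.roll(o,-1))
E
python3 - <<'E'
from h import *
d=pickle.load(open("d.pkl","rb"));T,S=d["top"],d["scene"]
e=[tri(ray(T,a),ray(S,b)) for a,b in(((295,228),(324.2,200.8)),((339.4,225),(289.7,230.3)))]
for x in e:print(x)
P=(e[0][0]+e[1][0])/2;v=e[0][0]-e[1][0];print("bar",P,np.linalg.norm(v))
C=[onz(T,p,.016) for p in((238.4,159.4),(244,249.6),(379,239),(369.6,149))]
for c in C:print(c)
xs=((C[0]-C[1])+(C[3]-C[2]));xs/=np.linalg.norm(xs);ys=(C[0]-C[3])+(C[1]-C[2]);ys[2]=0;ys/=np.linalg.norm(ys)
print(xs,ys,"yaw",np.arctan2(xs[1],xs[0]),np.arctan2(-ys[0],ys[1]),np.arctan2(-v[0],v[1]))
ctr=sum(C)/4;print("ctr",ctr); yaw=(np.arctan2(xs[1],xs[0])+2*np.arctan2(-ys[0],ys[1]))/3
X=np.array([np.cos(yaw),np.sin(yaw),0]);H=ctr+100/1000*X;H[2]=.075;print("hinge",H,"yaw",yaw)
r=P-H;print("r",np.linalg.norm(r),"q",np.arctan2(r[2],-r@X), "lat",r@np.array([-X[1],X[0],0]))
E
```

```text
(array([0.5274894 , 0.03072209, 0.2258884 ]), [np.float64(0.0009259878346723002), np.float64(0.0009259878346722996)])
(array([ 0.53540823, -0.08964696,  0.22671905]), [np.float64(0.0020708394280501566), np.float64(0.0020708394280501263)])
bar [ 0.53144882 -0.02946244  0.22630373] 0.1206321067136277
[0.78876768 0.21590009 0.016     ]
[0.49368162 0.19452488 0.016     ]
[ 0.5237851  -0.23315847  0.016     ]
[ 0.82141059 -0.21222109  0.016     ]
[0.99746156 0.07120695 0.        ] [-0.07312232  0.99732298  0.        ] yaw 0.07126726647765148 0.07318764462587272 0.06569330843404751
ctr [ 0.65691125 -0.00873865  0.016     ]
hinge [ 0.75664821 -0.00149026  0.075     ] yaw 0.07254751857646564
r 0.2727453497244543 q 0.5886561021357943 lat -0.011575270122371337
```

```bash
cat >> h.py <<'E'
H=np.array([.7555,-.0145,.075]);YAW=.070   # hinge point in the bar's mid-plane
X=np.array([np.cos(YAW),np.sin(YAW),0])
def bar(q): return H+.27*(-np.cos(q)*X+np.sin(q)*np.array([0,0,1]))
def Rt(tilt): # tool down, x along X; tilt>0 leans fingertips toward hinge
    y=np.cross([0,0,-1],X);return R.from_rotvec(tilt*y)*R.from_matrix(np.c_[X,y,[0,0,-1]])
def delta(p,o,P,Q):
    r=rot(o);return np.round(r.inv().apply(P-p)/.8,4),np.round((r.inv()*Q).as_rotvec()/(np.pi/2),4)
E
python3 - <<'E'
from cell import *
from h import *
s=read_state();print(bar(.589),bar(0),Rt(.3).apply([0,0,1]))
b=bar(.589)
for z in(.31,b[2]-.005): print(delta(s['eef_pos'],s['orientation'],np.array([b[0],b[1],z]),Rt(0)))
E
```

```text
[ 0.53154572 -0.03020246  0.22499305] [ 0.48616123 -0.03338457  0.075     ] [ 0.29479648  0.02066952 -0.95533649]
(array([-0.5903,  0.6156, -0.0813]), array([5.00e-04, 1.10e-03, 6.71e-01]))
(array([-0.5901,  0.6156,  0.0312]), array([5.00e-04, 1.10e-03, 6.71e-01]))
```

>>> arm_command(targets=[-0.03, 0.03, -0.03, 0, 0, 0.03, 0, -0.08, 0.085, -0.06, 0, 0, 0.09, 0, -0.13, 0.135, -0.08, 0, 0, 0.15, 0, -0.175, 0.183, -0.08, 0, 0, 0.21, 0, -0.22, 0.23, -0.08, 0, 0, 0.27, 0, -0.26, 0.272, -0.08, 0, 0, 0.33, 0, -0.3, 0.314, -0.08, 0, 0, 0.39, 0, -0.34, 0.356, -0.08, 0, 0, 0.45, 0, -0.38, 0.397, -0.08, 0, 0, 0.51, 0, -0.42, 0.438, -0.08, 0, 0, 0.56, 0], grip_force=25)

```text
time: 1.15
eef_pos: [0.4599, 0.1595, 0.3093]
orientation: [-0.0, 0.993, 0.12, 0.0]
ft_force: [-0.5, -0.3, -0.4]
gripper_width: 0.503
```

```bash
python3 - <<'E'
from cell import *
from h import *
s=read_state();b=bar(.589);print(s['time'],s['eef_pos'],s['ft_force'],s['gripper_width'])
print(delta(s['eef_pos'],s['orientation'],np.array([b[0],b[1],.31]),Rt(0)))
E
```

```text
1.15 [0.45990557 0.15952887 0.30925341] [-0.47313144 -0.33549114 -0.42518147] 0.5031802423364015
(array([ 0.0303,  0.2517, -0.0009]), array([-0.    , -0.0002,  0.1089]))
```

>>> arm_command(targets=[0.006, 0.05, 0, 0, 0, 0.02, 0, 0.012, 0.1, 0, 0, 0, 0.04, 0, 0.018, 0.15, 0, 0, 0, 0.07, 0, 0.024, 0.2, 0, 0, 0, 0.1, 0, 0.03, 0.245, 0, 0, 0, 0.109, 0, 0.0303, 0.2517, 0, 0, 0, 0.109, 0, 0.0303, 0.2517, 0, 0, 0, 0.109, 0, 0.0303, 0.2517, 0, 0, 0, 0.109, 0, 0.0303, 0.2517, 0, 0, 0, 0.109, 0, 0.0303, 0.2517, 0, 0, 0, 0.109, 0])

```text
time: 2.15
eef_pos: [0.5318, -0.0269, 0.3095]
orientation: [-0.0, 0.999, 0.037, 0.0]
ft_force: [0.4, 0.2, 0.2]
gripper_width: 0.496
```

```bash
python3 - <<'E'
from cell import *
from h import *
s=read_state();c=read_camera("wrist");cv2.imwrite("pics/w1.png",c["color"][:,:,::-1])
b=bar(.589);print(s['eef_pos'],s['joint_positions'])
r=rot(s['orientation']);M=np.array(c["hand_eye"])
y=np.cross([0,0,1],X)
for k in(-.061,0,.061):
    t=r.inv().apply(b+k*y-s['eef_pos']);q=M[:3,:3].T@(t-M[:3,3]);print(k,cv2.projectPoints(q[None],np.zeros(3),np.zeros(3),c["intrinsics"],np.array([c["k1"],0,0,0.]))[0].ravel())
print(delta(s['eef_pos'],s['orientation'],b-[0,0,.005],Rt(0)))
E
```

```text
[ 0.5317953  -0.02688139  0.30945575] [-2.41208971e-01 -7.54543614e-02  1.85228066e+00  1.31891151e-04
  1.36460547e+00 -3.16165244e-01]
-0.061 [317.7255242  362.56790324]
0 [318.10489826 265.38632984]
0.061 [318.55240683 151.89859578]
(array([-0.0006,  0.0041,  0.1118]), array([-0.    , -0.0001,  0.0031]))
```

View pics/w1.png

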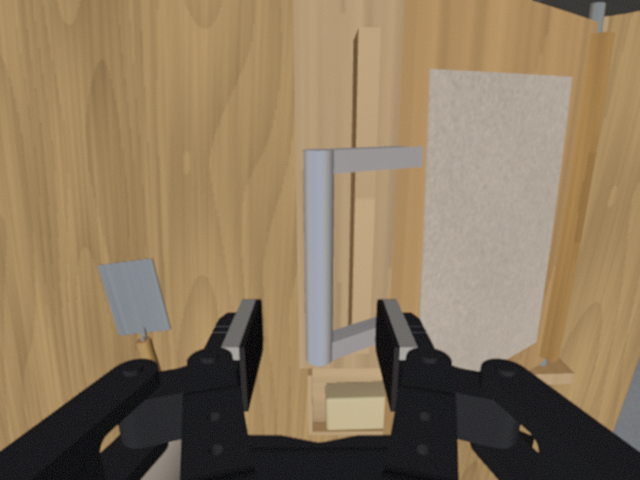

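The wrist view matches the prediction: the bar is at column 318, from row 150 to 365 (predicted 318, 152 to 363). I'll descend and grip.

>>> arm_command(targets=[0, 0.002, 0.025, 0, 0, 0.003, 0, 0, 0.004, 0.05, 0, 0, 0.003, 0, 0, 0.004, 0.075, 0, 0, 0.003, 0, 0, 0.004, 0.095, 0, 0, 0.003, 0, 0, 0.004, 0.111, 0, 0, 0.003, 0, 0, 0.004, 0.111, 0, 0, 0.003, 0, 0, 0.004, 0.111, 0, 0, 0.003, -0.5, 0, 0.004, 0.111, 0, 0, 0.003, -1, 0, 0.004, 0.111, 0, 0, 0.003, -1, 0, 0.004, 0.111, 0, 0, 0.003, -1], grip_force=30)

```text
time: 3.2
eef_pos: [0.5319, -0.0313, 0.2216]
orientation: [0.0, 0.999, 0.034, -0.001]
ft_force: [-6.1, 0.4, 3.2]
gripper_width: 0.175
```

```bash
cat > arc.py <<'E'
import sys
from cell import *
from h import *
# arc.py qtarget [dx dz]: bar currently at TCP+5mm behind; prints rows along the arc
s=read_state();p=s['eef_pos'];r=rot(s['orientation']);g=p-.005*r.apply([0,0,1])-H
print("t",s['time'],"F",s['ft_force'].round(1),"w",round(s['gripper_width'],3),"j",s['joint_positions'].round(2))
q=np.arctan2(g[2],-g@X);print("q",q,"r",np.hypot(g[2],g@X),"Ftan",s['ft_force']@(np.sin(q)*X+[0,0,np.cos(q)]),"Frad(out)",s['ft_force']@(-np.cos(q)*X+[0,0,np.sin(q)]))
qs=[float(a) for a in sys.argv[1:]]
for a in qs:
    d=r.inv().apply(bar(a)-bar(q))/.8;print(a,d.round(4))
E
python3 arc.py .62 .64 .66 .68 .70
```

```text
t 3.2 F [-6.1  0.4  3.2] w 0.175 j [-0.25 -0.01  1.95 -0.    1.2  -0.32]
q 0.5945316802486142 r 0.2706656416085973 Ftan -0.7617669803438556 Frad(out) 6.85341175641734
0.62 [ 0.0049 -0.     -0.0071]
0.64 [ 0.0089 -0.     -0.0125]
0.66 [ 0.0129 -0.     -0.0179]
0.68 [ 0.0171 -0.     -0.0232]
0.7 [ 0.0214 -0.     -0.0284]
```

```bash
python3 arc.py .62 .64 .66 .68 .7 .72 .74 .76 .78 .8|tail -10
```

```text
0.62 [ 0.0049 -0.     -0.0071]
0.64 [ 0.0089 -0.     -0.0125]
0.66 [ 0.0129 -0.     -0.0179]
0.68 [ 0.0171 -0.     -0.0232]
0.7 [ 0.0214 -0.     -0.0284]
0.72 [ 0.0258 -0.     -0.0335]
0.74 [ 0.0303 -0.     -0.0386]
0.76 [ 0.0349 -0.     -0.0435]
0.78 [ 0.0396 -0.     -0.0484]
0.8 [ 0.0444 -0.     -0.0531]
```

>>> arm_command(targets=[0.0049, 0, -0.007, 0, 0, 0, -1, 0.009, 0, -0.0125, 0, 0, 0, -1, 0.013, 0, -0.018, 0, 0, 0, -1, 0.017, 0, -0.0232, 0, 0, 0, -1, 0.0214, 0, -0.0284, 0, 0, 0, -1, 0.0258, 0, -0.0335, 0, 0, 0, -1, 0.0303, 0, -0.0386, 0, 0, 0, -1, 0.035, 0, -0.0435, 0, 0, 0, -1, 0.0396, 0, -0.0484, 0, 0, 0, -1, 0.0396, 0, -0.0484, 0, 0, 0, -1])

```text
time: 4.2
eef_pos: [0.5614, -0.0291, 0.2606]
orientation: [-0.0, 0.999, 0.035, -0.004]
ft_force: [-13.7, -0.2, 7.3]
gripper_width: 0.176
```

```bash
python3 arc.py .79 .80 .81 .82 .83 .84 .85 .86
```

```text
t 4.2 F [-13.7  -0.2   7.3] w 0.176 j [-0.23  0.03  1.84 -0.    1.28 -0.3 ]
q 0.7750456360466721 r 0.2723698002066777 Ftan -4.325174377828123 Frad(out) 14.908641282390352
0.79 [ 0.0035 -0.     -0.0036]
0.8 [ 0.0059 -0.     -0.006 ]
0.81 [ 0.0083 -0.     -0.0084]
0.82 [ 0.0108 -0.     -0.0107]
0.83 [ 0.0132 -0.     -0.013 ]
0.84 [ 0.0157 -0.     -0.0153]
0.85 [ 0.0182 -0.     -0.0176]
0.86 [ 0.0207 -0.     -0.0198]
```

>>> arm_command(targets=[-0.0006, 0, -0.003, 0, 0, 0, -1, 0.0, 0, -0.0045, 0, 0, 0, -1, 0.001, 0, -0.006, 0, 0, 0, -1, 0.0025, 0, -0.0078, 0, 0, 0, -1, 0.0041, 0, -0.0078, 0, 0, 0, -1, 0.0065, 0, -0.0102, 0, 0, 0, -1, 0.009, 0, -0.0125, 0, 0, 0, -1, 0.0114, 0, -0.0148, 0, 0, 0, -1, 0.0139, 0, -0.0171, 0, 0, 0, -1, 0.0139, 0, -0.0171, 0, 0, 0, -1])

```text
time: 5.2
eef_pos: [0.5746, -0.0281, 0.2744]
orientation: [-0.0, 0.999, 0.034, -0.001]
ft_force: [-9.1, -0.0, 5.0]
gripper_width: 0.173
```

```bash
sed -i 's/H=np.array(\[.7555/H=np.array([.753/' h.py; python3 arc.py .84 .85 .86 .87 .88 .89 .9 
```

```text
t 5.2 F [-9.1 -0.   5. ] w 0.173 j [-0.23  0.05  1.79 -0.    1.3  -0.29]
q 0.8519000849257624 r 0.27163404046833967 Ftan -3.4881461763151567 Frad(out) 9.746252529754315
0.84 [-0.003   0.      0.0027]
0.85 [-0.0005  0.      0.0004]
0.86 [ 0.0021 -0.     -0.0018]
0.87 [ 0.0046 -0.     -0.004 ]
0.88 [ 0.0072 -0.     -0.0062]
0.89 [ 0.0098 -0.     -0.0083]
0.9 [ 0.0124 -0.     -0.0104]
```

>>> arm_command(targets=[0, 0, -0.001, 0, 0, 0, -1, 0.0003, 0, -0.0015, 0, 0, 0, -1, 0.0006, 0, -0.002, 0, 0, 0, -1, 0.001, 0, -0.0027, 0, 0, 0, -1, 0.0013, 0, -0.0034, 0, 0, 0, -1, 0.0016, 0, -0.004, 0, 0, 0, -1, 0.002, 0, -0.0046, 0, 0, 0, -1, 0.0022, 0, -0.0052, 0, 0, 0, -1, 0.0022, 0, -0.0052, 0, 0, 0, -1, 0.0022, 0, -0.0052, 0, 0, 0, -1])

```text
time: 6.2
eef_pos: [0.5769, -0.028, 0.2767]
orientation: [-0.0, 0.999, 0.034, 0.0]
ft_force: [-1.9, 1.7, -2.9]
gripper_width: 0.179
```

```bash
python3 arc.py .87 .88 .89 .9 
```

```text
t 6.2 F [-1.9  1.7 -2.9] w 0.179 j [-0.22  0.05  1.79  0.    1.3  -0.29]
q 0.8636364962266831 r 0.27185240121800136 Ftan -3.2662955227901618 Frad(out) -1.0237057435921892
0.87 [ 0.0016 -0.     -0.0014]
0.88 [ 0.0042 -0.     -0.0036]
0.89 [ 0.0068 -0.     -0.0057]
0.9 [ 0.0095 -0.     -0.0078]
```

>>> arm_command(targets=[0.0005, 0, -0.0004, 0, 0, 0, -1, 0.001, 0, -0.0008, 0, 0, 0, -1, 0.0015, 0, -0.0012, 0, 0, 0, -1, 0.002, 0, -0.0016, 0, 0, 0, -1, 0.0025, 0, -0.002, 0, 0, 0, -1, 0.003, 0, -0.0024, 0, 0, 0, -1, 0.0035, 0, -0.0028, 0, 0, 0, -1, 0.0039, 0, -0.0032, 0, 0, 0, -1, 0.0039, 0, -0.0032, 0, 0, 0, -1, 0.0039, 0, -0.0032, 0, 0, 0, -1])

```text
time: 7.2
eef_pos: [0.5799, -0.0278, 0.2795]
orientation: [-0.0, 0.999, 0.034, 0.0]
ft_force: [-1.2, 4.0, -4.1]
gripper_width: 0.175
```

```bash
python3 arc.py
```

```text
t 7.2 F [-1.2  4.  -4.1] w 0.175 j [-0.22  0.05  1.78  0.    1.31 -0.29]
q 0.8788919383099897 r 0.2721166845151686 Ftan -3.3073466789963333 Frad(out) -2.5230122719249564
```

>>> arm_command(targets=[0.0005, -0.0002, -0.0004, 0, 0, 0, -1, 0.001, -0.0004, -0.0008, 0, 0, 0, -1, 0.0015, -0.0006, -0.0012, 0, 0, 0, -1, 0.002, -0.0008, -0.0016, 0, 0, 0, -1, 0.0025, -0.0008, -0.002, 0, 0, 0, -1, 0.003, -0.0008, -0.0024, 0, 0, 0, -1, 0.0036, -0.0008, -0.0027, 0, 0, 0, -1, 0.0041, -0.0008, -0.003, 0, 0, 0, -1, 0.0041, -0.0008, -0.003, 0, 0, 0, -1, 0.0041, -0.0008, -0.003, 0, 0, 0, -1])

```text
time: 8.2
eef_pos: [0.5831, -0.0275, 0.2824]
orientation: [0.0, 0.999, 0.034, -0.0]
ft_force: [-2.8, 0.3, -2.0]
gripper_width: 0.17
```

```bash
python3 arc.py
```

```text
t 8.2 F [-2.8  0.3 -2. ] w 0.17 j [-0.22  0.06  1.77 -0.    1.31 -0.29]
q 0.8944945996258351 r 0.2722933135106968 Ftan -3.359931324518292 Frad(out) 0.1714893341650936
```

>>> arm_command(targets=[0.0005, 0, -0.0004, 0, 0, 0, -1, 0.001, 0, -0.0008, 0, 0, 0, -1, 0.0015, 0, -0.0012, 0, 0, 0, -1, 0.002, 0, -0.0016, 0, 0, 0, -1, 0.0025, 0, -0.002, 0, 0, 0, -1, 0.003, 0, -0.0024, 0, 0, 0, -1, 0.0036, 0, -0.0028, 0, 0, 0, -1, 0.004, 0, -0.0031, 0, 0, 0, -1, 0.004, 0, -0.0031, 0, 0, 0, -1, 0.004, 0, -0.0031, 0, 0, 0, -1])

```text
time: 9.2
eef_pos: [0.5862, -0.0272, 0.2851]
orientation: [0.0, 0.999, 0.034, -0.0]
ft_force: [-4.8, -1.7, 1.3]
gripper_width: 0.177
```

```bash
python3 arc.py
```

```text
t 9.2 F [-4.8 -1.7  1.3] w 0.177 j [-0.22  0.06  1.76 -0.    1.32 -0.29]
q 0.9099030869254987 r 0.2724634629013566 Ftan -3.0898552204319327 Frad(out) 4.022128566420342
```

>>> arm_command(targets=[0.0004, 0, -0.0005, 0, 0, 0, -1, 0.0008, 0.0002, -0.001, 0, 0, 0, -1, 0.0013, 0.0003, -0.0015, 0, 0, 0, -1, 0.0017, 0.0003, -0.002, 0, 0, 0, -1, 0.0022, 0.0003, -0.0025, 0, 0, 0, -1, 0.0026, 0.0003, -0.003, 0, 0, 0, -1, 0.003, 0.0003, -0.0035, 0, 0, 0, -1, 0.0034, 0.0003, -0.0039, 0, 0, 0, -1, 0.0034, 0.0003, -0.0039, 0, 0, 0, -1, 0.0034, 0.0003, -0.0039, 0, 0, 0, -1])

```text
time: 10.2
eef_pos: [0.5891, -0.027, 0.2876]
orientation: [0.0, 0.999, 0.034, 0.0]
ft_force: [-4.4, -1.2, 0.8]
gripper_width: 0.174
```

```bash
python3 arc.py
```

```text
t 10.2 F [-4.4 -1.2  0.8] w 0.174 j [-0.22  0.07  1.75  0.    1.32 -0.29]
q 0.924050262384939 r 0.27270846132710913 Ftan -3.0455319393842935 Frad(out) 3.317439258290915
```

>>> arm_command(targets=[0.0005, 0, -0.0005, 0, 0, 0, -1, 0.001, 0.0001, -0.001, 0, 0, 0, -1, 0.0014, 0.0002, -0.0015, 0, 0, 0, -1, 0.0018, 0.0002, -0.002, 0, 0, 0, -1, 0.0023, 0.0002, -0.0024, 0, 0, 0, -1, 0.0028, 0.0002, -0.0028, 0, 0, 0, -1, 0.0032, 0.0002, -0.0033, 0, 0, 0, -1, 0.0036, 0.0002, -0.0037, 0, 0, 0, -1, 0.0036, 0.0002, -0.0037, 0, 0, 0, -1, 0.0036, 0.0002, -0.0037, 0, 0, 0, -1])

```text
time: 11.2
eef_pos: [0.5922, -0.0268, 0.2903]
orientation: [-0.0, 0.999, 0.034, 0.0]
ft_force: [0.5, 1.2, -5.5]
gripper_width: 0.171
```

```bash
python3 arc.py
```

```text
t 11.2 F [ 0.5  1.2 -5.5] w 0.171 j [-0.22  0.07  1.74  0.    1.33 -0.28]
q 0.9386959988398846 r 0.27299626792397375 Ftan -2.765424948033445 Frad(out) -4.747507933588422
```

>>> arm_command(targets=[0.0005, 0, -0.0003, 0, 0, 0, -1, 0.001, 0, -0.0007, 0, 0, 0, -1, 0.0016, 0, -0.001, 0, 0, 0, -1, 0.0022, 0, -0.0014, 0, 0, 0, -1, 0.0027, 0, -0.0017, 0, 0, 0, -1, 0.0032, 0, -0.0021, 0, 0, 0, -1, 0.0038, 0, -0.0024, 0, 0, 0, -1, 0.0043, 0, -0.0027, 0, 0, 0, -1, 0.0043, 0, -0.0027, 0, 0, 0, -1, 0.0043, 0, -0.0027, 0, 0, 0, -1])

```text
time: 12.2
eef_pos: [0.5955, -0.0265, 0.293]
orientation: [-0.0, 0.999, 0.034, 0.0]
ft_force: [0.9, 2.4, -4.9]
gripper_width: 0.174
```

```bash
python3 arc.py
```

```text
t 12.2 F [ 0.9  2.4 -4.9] w 0.174 j [-0.21  0.08  1.73  0.    1.33 -0.28]
q 0.954522879931987 r 0.2732355025267908 Ftan -1.9660071527481282 Frad(out) -4.6270084477067694
```

>>> arm_command(targets=[0.0005, 0, -0.0003, 0, 0, 0, -1, 0.001, 0, -0.0006, 0, 0, 0, -1, 0.0016, -0.0003, -0.001, 0, 0, 0, -1, 0.0022, -0.0003, -0.0013, 0, 0, 0, -1, 0.0027, -0.0003, -0.0016, 0, 0, 0, -1, 0.0033, -0.0003, -0.0019, 0, 0, 0, -1, 0.0039, -0.0003, -0.0022, 0, 0, 0, -1, 0.0044, -0.0003, -0.0025, 0, 0, 0, -1, 0.0044, -0.0003, -0.0025, 0, 0, 0, -1, 0.0044, -0.0003, -0.0025, 0, 0, 0, -1])

```text
time: 13.2
eef_pos: [0.5987, -0.0263, 0.2953]
orientation: [0.0, 0.999, 0.034, -0.0]
ft_force: [-4.7, 1.2, -0.5]
gripper_width: 0.173
```

```bash
python3 arc.py
```

```text
t 13.2 F [-4.7  1.2 -0.5] w 0.173 j [-0.21  0.09  1.72 -0.    1.34 -0.28]
q 0.9689527220923101 r 0.27331836062825526 Ftan -4.037014783948134 Frad(out) 2.168473493573951
```

>>> arm_command(targets=[0.0005, 0, -0.0004, 0, 0, 0, -1, 0.001, 0, -0.0008, 0, 0, 0, -1, 0.0015, 0, -0.0011, 0, 0, 0, -1, 0.0021, 0, -0.0015, 0, 0, 0, -1, 0.0026, 0, -0.0019, 0, 0, 0, -1, 0.0031, 0, -0.0023, 0, 0, 0, -1, 0.0036, 0, -0.0026, 0, 0, 0, -1, 0.0041, 0, -0.003, 0, 0, 0, -1, 0.0041, 0, -0.003, 0, 0, 0, -1, 0.0041, 0, -0.003, 0, 0, 0, -1])

```text
time: 14.2
eef_pos: [0.602, -0.026, 0.2978]
orientation: [0.0, 0.999, 0.034, -0.0]
ft_force: [-5.1, 1.2, 2.6]
gripper_width: 0.171
```

```bash
python3 arc.py
```

```text
t 14.2 F [-5.1  1.2  2.6] w 0.171 j [-0.21  0.09  1.7  -0.    1.35 -0.28]
q 0.9840688801522824 r 0.2735362891152852 Ftan -2.7475836584955413 Frad(out) 4.911967413083088
```

>>> arm_command(targets=[0.0005, 0, -0.0004, 0, 0, 0, -1, 0.001, 0, -0.0008, 0, 0, 0, -1, 0.0015, 0, -0.0013, 0, 0, 0, -1, 0.002, 0, -0.0017, 0, 0, 0, -1, 0.0025, 0, -0.0022, 0, 0, 0, -1, 0.003, 0, -0.0026, 0, 0, 0, -1, 0.0034, 0, -0.003, 0, 0, 0, -1, 0.0038, 0, -0.0034, 0, 0, 0, -1, 0.0038, 0, -0.0034, 0, 0, 0, -1, 0.0038, 0, -0.0034, 0, 0, 0, -1])

```text
time: 15.2
eef_pos: [0.6051, -0.0258, 0.3001]
orientation: [0.0, 0.999, 0.034, -0.0]
ft_force: [-4.1, 2.0, 1.8]
gripper_width: 0.171
```

```bash
python3 arc.py
```

```text
t 15.2 F [-4.1  2.   1.8] w 0.171 j [-0.21  0.1   1.69 -0.    1.35 -0.28]
q 0.9982523496425943 r 0.27372710862646343 Ftan -2.4113496913490637 Frad(out) 3.6363875175336364
```

>>> arm_command(targets=[0.0005, 0, -0.0004, 0, 0, 0, -1, 0.001, 0, -0.0008, 0, 0, 0, -1, 0.0015, -0.0003, -0.0012, 0, 0, 0, -1, 0.002, -0.0003, -0.0016, 0, 0, 0, -1, 0.0025, -0.0003, -0.002, 0, 0, 0, -1, 0.003, -0.0003, -0.0024, 0, 0, 0, -1, 0.0035, -0.0003, -0.0028, 0, 0, 0, -1, 0.004, -0.0003, -0.0032, 0, 0, 0, -1, 0.004, -0.0003, -0.0032, 0, 0, 0, -1, 0.004, -0.0003, -0.0032, 0, 0, 0, -1])

```text
time: 16.2
eef_pos: [0.6084, -0.0255, 0.3025]
orientation: [0.0, 0.999, 0.034, 0.0]
ft_force: [-5.1, -0.8, 0.9]
gripper_width: 0.173
```

```bash
python3 arc.py
```

```text
t 16.2 F [-5.1 -0.8  0.9] w 0.173 j [-0.21  0.1   1.68 -0.    1.35 -0.28]
q 1.0129658322289503 r 0.27398728271379896 Ftan -3.904632828210503 Frad(out) 3.508401240419065
```

>>> arm_command(targets=[0.0005, 0, -0.0004, 0, 0, 0, -1, 0.001, 0, -0.0008, 0, 0, 0, -1, 0.0015, 0, -0.0012, 0, 0, 0, -1, 0.002, 0, -0.0016, 0, 0, 0, -1, 0.0025, 0, -0.002, 0, 0, 0, -1, 0.003, 0, -0.0024, 0, 0, 0, -1, 0.0035, 0, -0.0028, 0, 0, 0, -1, 0.004, 0, -0.0031, 0, 0, 0, -1, 0.004, 0, -0.0031, 0, 0, 0, -1, 0.004, 0, -0.0031, 0, 0, 0, -1])

```text
time: 17.2
eef_pos: [0.6116, -0.0252, 0.3047]
orientation: [0.0, 0.999, 0.034, 0.0]
ft_force: [-2.3, -2.4, -0.9]
gripper_width: 0.173
```

```bash
python3 arc.py
```

```text
t 17.2 F [-2.3 -2.4 -0.9] w 0.173 j [-0.21  0.11  1.67 -0.    1.36 -0.28]
q 1.0273949876969324 r 0.27423072634274775 Ftan -2.5828224490965974 Frad(out) 0.5640031165314823
```

>>> arm_command(targets=[0.0005, 0, -0.0004, 0, 0, 0, -1, 0.001, 0, -0.0007, 0, 0, 0, -1, 0.0016, 0.0003, -0.001, 0, 0, 0, -1, 0.0022, 0.0003, -0.0014, 0, 0, 0, -1, 0.0027, 0.0003, -0.0017, 0, 0, 0, -1, 0.0032, 0.0003, -0.0021, 0, 0, 0, -1, 0.0038, 0.0003, -0.0024, 0, 0, 0, -1, 0.0043, 0.0003, -0.0027, 0, 0, 0, -1, 0.0043, 0.0003, -0.0027, 0, 0, 0, -1, 0.0043, 0.0003, -0.0027, 0, 0, 0, -1])

```text
time: 18.2
eef_pos: [0.615, -0.025, 0.3071]
orientation: [-0.0, 0.999, 0.034, 0.0]
ft_force: [-1.4, -0.9, -2.6]
gripper_width: 0.171
```

```bash
python3 arc.py
```

```text
t 18.2 F [-1.4 -0.9 -2.6] w 0.171 j [-0.21  0.12  1.66  0.    1.36 -0.27]
q 1.0424788271377599 r 0.2744945567898088 Ftan -2.531911180442096 Frad(out) -1.5042179958581476
```

>>> arm_command(targets=[0.0005, 0, -0.0003, 0, 0, 0, -1, 0.001, 0, -0.0006, 0, 0, 0, -1, 0.0016, 0, -0.001, 0, 0, 0, -1, 0.0022, 0, -0.0013, 0, 0, 0, -1, 0.0028, 0, -0.0016, 0, 0, 0, -1, 0.0034, 0, -0.0019, 0, 0, 0, -1, 0.0039, 0, -0.0022, 0, 0, 0, -1, 0.0044, 0, -0.0025, 0, 0, 0, -1, 0.0044, 0, -0.0025, 0, 0, 0, -1, 0.0044, 0, -0.0025, 0, 0, 0, -1])

```text
time: 19.2
eef_pos: [0.6186, -0.0247, 0.3093]
orientation: [-0.0, 0.999, 0.034, 0.0]
ft_force: [-1.8, 0.3, -1.2]
gripper_width: 0.169
```

```bash
python3 arc.py
```

```text
t 19.2 F [-1.8  0.3 -1.2] w 0.169 j [-0.2   0.12  1.65  0.    1.37 -0.27]
q 1.0578123364647278 r 0.27470502057767476 Ftan -2.117318531423359 Frad(out) -0.16038461455437147
```

>>> arm_command(targets=[0.0005, 0, -0.0003, 0, 0, 0, -1, 0.001, 0, -0.0006, 0, 0, 0, -1, 0.0016, 0, -0.001, 0, 0, 0, -1, 0.0022, 0, -0.0013, 0, 0, 0, -1, 0.0028, 0, -0.0016, 0, 0, 0, -1, 0.0034, 0, -0.0019, 0, 0, 0, -1, 0.0039, 0, -0.0022, 0, 0, 0, -1, 0.0044, 0, -0.0025, 0, 0, 0, -1, 0.0044, 0, -0.0025, 0, 0, 0, -1, 0.0044, 0, -0.0025, 0, 0, 0, -1])

```text
time: 20.2
eef_pos: [0.6222, -0.0245, 0.3116]
orientation: [-0.0, 0.999, 0.034, 0.001]
ft_force: [-3.7, 3.1, 1.1]
gripper_width: 0.173
```

```bash
python3 arc.py
```

```text
t 20.2 F [-3.7  3.1  1.1] w 0.173 j [-0.2   0.13  1.64  0.    1.37 -0.27]
q 1.0733146577556119 r 0.27492075523054077 Ftan -2.5114131787346445 Frad(out) 2.634924965448234
```

>>> arm_command(targets=[0.0005, 0, -0.0004, 0, 0, 0, -1, 0.001, 0, -0.0007, 0, 0, 0, -1, 0.0016, -0.0002, -0.001, 0, 0, 0, -1, 0.0022, -0.0004, -0.0014, 0, 0, 0, -1, 0.0027, -0.0004, -0.0017, 0, 0, 0, -1, 0.0032, -0.0004, -0.0021, 0, 0, 0, -1, 0.0038, -0.0004, -0.0024, 0, 0, 0, -1, 0.0043, -0.0004, -0.0027, 0, 0, 0, -1, 0.0043, -0.0004, -0.0027, 0, 0, 0, -1, 0.0043, -0.0004, -0.0027, 0, 0, 0, -1])

```text
time: 21.2
eef_pos: [0.6253, -0.0242, 0.3134]
orientation: [0.0, 0.999, 0.034, -0.0]
ft_force: [-5.0, 1.2, 3.3]
gripper_width: 0.174
```

```bash
python3 arc.py
```

```text
t 21.2 F [-5.   1.2  3.3] w 0.174 j [-0.2   0.14  1.63 -0.    1.38 -0.27]
q 1.086544555957861 r 0.2750209715514749 Ftan -2.804284393406584 Frad(out) 5.19289005305856
```

>>> arm_command(targets=[0.0005, 0, -0.0004, 0, 0, 0, -1, 0.001, 0, -0.0008, 0, 0, 0, -1, 0.0016, 0, -0.0011, 0, 0, 0, -1, 0.0021, 0, -0.0015, 0, 0, 0, -1, 0.0026, 0, -0.0019, 0, 0, 0, -1, 0.0031, 0, -0.0022, 0, 0, 0, -1, 0.0037, 0, -0.0026, 0, 0, 0, -1, 0.0042, 0, -0.0029, 0, 0, 0, -1, 0.0042, 0, -0.0029, 0, 0, 0, -1, 0.0042, 0, -0.0029, 0, 0, 0, -1])

```text
time: 22.2
eef_pos: [0.6288, -0.024, 0.3155]
orientation: [0.0, 0.999, 0.034, -0.0]
ft_force: [-4.3, 0.6, 1.9]
gripper_width: 0.176
```

```bash
python3 arc.py
```

```text
t 22.2 F [-4.3  0.6  1.9] w 0.176 j [-0.2   0.14  1.62 -0.    1.38 -0.27]
q 1.101098510213949 r 0.27526412276750534 Ftan -2.9035869180349967 Frad(out) 3.5712725269926278
```

>>> arm_command(targets=[0.0005, 0, -0.0004, 0, 0, 0, -1, 0.001, 0, -0.0007, 0, 0, 0, -1, 0.0016, 0, -0.001, 0, 0, 0, -1, 0.0022, 0, -0.0014, 0, 0, 0, -1, 0.0027, 0, -0.0017, 0, 0, 0, -1, 0.0032, 0, -0.0021, 0, 0, 0, -1, 0.0038, 0, -0.0024, 0, 0, 0, -1, 0.0043, 0, -0.0027, 0, 0, 0, -1, 0.0043, 0, -0.0027, 0, 0, 0, -1, 0.0043, 0, -0.0027, 0, 0, 0, -1])

```text
time: 23.2
eef_pos: [0.6322, -0.0237, 0.3175]
orientation: [0.0, 0.999, 0.034, -0.0]
ft_force: [-2.7, -1.0, -0.2]
gripper_width: 0.173
```

```bash
python3 arc.py
```

```text
t 23.2 F [-2.7 -1.  -0.2] w 0.173 j [-0.2   0.15  1.61 -0.    1.39 -0.27]
q 1.1155310173122872 r 0.2755157875419188 Ftan -2.546834351510518 Frad(out) 1.0089489007441448
```

```bash
python3 - <<'E'
from cell import *
from h import *
s=read_state();a=read_camera("wrist")["color"][:,:,::-1]
t=read_camera("scene")["color"][150:270,240:400,::-1]
cv2.imwrite("pics/c1.png",np.hstack([cv2.resize(a,(400,300)),cv2.resize(t,(400,300),interpolation=cv2.INTER_CUBIC)]))
cv2.imwrite("pics/w2.png",a)
c=read_camera("wrist");M=np.array(c["hand_eye"])
for z in(-.005,0,.005,.010):
  o=[]
  for k in(-.061,.061):
    q=M[:3,:3].T@(np.array([0,k,z])-M[:3,3]);o+=list(cv2.projectPoints(q[None],np.zeros(3),np.zeros(3),c["intrinsics"],np.array([c["k1"],0,0,0.]))[0].ravel().round(1))
  print(z,o)
E
```

```text
-0.005 [np.float64(318.6), np.float64(160.4), np.float64(318.9), np.float64(483.4)]
0 [np.float64(318.6), np.float64(159.0), np.float64(318.9), np.float64(473.0)]
0.005 [np.float64(318.7), np.float64(157.7), np.float64(318.9), np.float64(463.2)]
0.01 [np.float64(318.7), np.float64(156.5), np.float64(318.9), np.float64(453.9)]
```

View pics/c1.png

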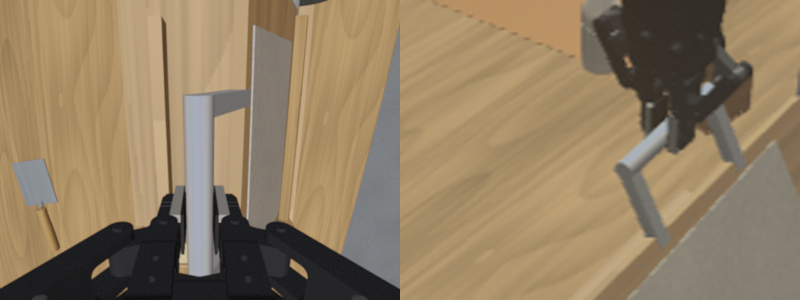

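The wrist view has the bar still between the pads, from row ~152 to ~440. That suggests it now sits nearer the fingertips than at the grasp. I'll measure its depth from its apparent width.

```bash
python3 - <<'E'
from h import *
a=cv2.imread("pics/w2.png");b=cv2.imread("pics/w1.png")
hsv=a[150:460:20,270:370].astype(int)
for i,r in enumerate(range(170,460,30)):
    row=a[r].astype(int);m=(row[:,0]>=row[:,2]-3)&(row[:,0]>110);c=np.where(m[270:370])[0]+270
    print(r,c.min() if len(c) else None,c.max() if len(c) else None,len(c))
cv2.imwrite("pics/w2z.png",cv2.resize(a[280:480,220:420],(600,600),interpolation=cv2.INTER_CUBIC))
E
python3 - <<'E'
import sys;sys.path.insert(0,'.')
from h import *
from cell import *
c=read_camera("wrist");M=np.array(c["hand_eye"])
def pr(p):
    q=M[:3,:3].T@(np.array(p)-M[:3,3]);return cv2.projectPoints(q[None],np.zeros(3),np.zeros(3),c["intrinsics"],np.array([c["k1"],0,0,0.]))[0].ravel()
for z in(-.005,.005,.015):
  for y in(-.05,-.03,0,.03):
    print(z,y,pr([-.008,y,z])[1].round(),(pr([.008,y,z])-pr([-.008,y,z]))[0].round(1))
E
```

```text
170 298 332 34
200 299 332 33
230 300 339 33
260 300 331 32
290 301 339 32
320 300 332 33
350 302 331 30
380 303 331 29
410 303 347 32
440 307 331 25
-0.005 -0.05 197.0 52.7
-0.005 -0.03 260.0 50.4
-0.005 0 344.0 47.2
-0.005 0.03 417.0 44.3
0.005 -0.05 192.0 48.9
0.005 -0.03 250.0 47.0
0.005 0 330.0 44.2
0.005 0.03 399.0 41.7
0.015 -0.05 187.0 45.7
0.015 -0.03 242.0 44.0
0.015 0 317.0 41.6
0.015 0.03 384.0 39.3
```

View pics/w2z.png

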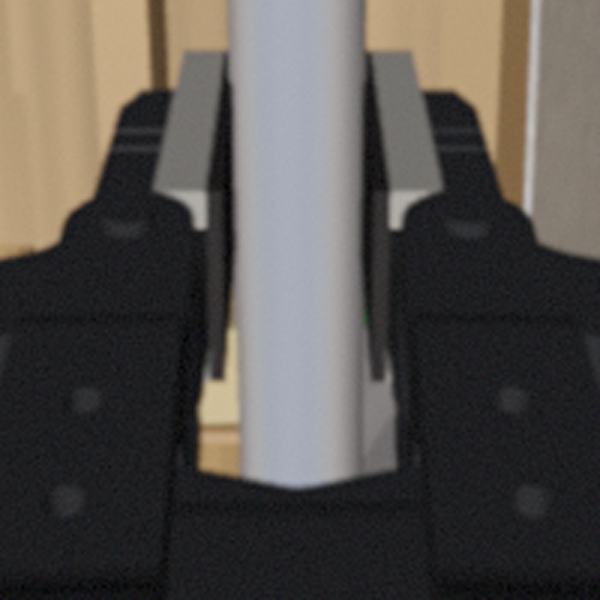

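The bar is ~44 px wide at row 340, so it lies about 5 mm towards the tips from the TCP. It has crept in the grip by several mm. From here I'll bias the steps inward to seat it again.

>>> arm_command(targets=[0.0007, 0, -0.0001, 0, 0, 0, -1, 0.0013, 0, -0.0002, 0, 0, 0, -1, 0.002, 0, -0.0003, 0, 0, 0, -1, 0.0026, 0, -0.0004, 0, 0, 0, -1, 0.0033, 0, -0.0005, 0, 0, 0, -1, 0.0039, 0, -0.0006, 0, 0, 0, -1, 0.0046, 0, -0.0007, 0, 0, 0, -1, 0.0052, 0, -0.0008, 0, 0, 0, -1, 0.0052, 0, -0.0008, 0, 0, 0, -1, 0.0052, 0, -0.0008, 0, 0, 0, -1], grip_force=35)

```text
time: 24.4
eef_pos: [0.6365, -0.0233, 0.3198]
orientation: [0.0, 0.999, 0.034, 0.001]
ft_force: [-5.0, -0.2, 4.6]
gripper_width: 0.171
```

```bash
python3 arc.py
```

```text
t 24.4 F [-5.  -0.2  4.6] w 0.171 j [-0.2   0.16  1.59 -0.    1.39 -0.26]
q 1.1332387418926775 r 0.2757695187615043 Ftan -2.559061970123022 Frad(out) 6.313252803955309
```

>>> arm_command(targets=[0.0007, 0, 0, 0, 0, 0, -1, 0.0013, 0, -0.0001, 0, 0, 0, -1, 0.002, 0, -0.0002, 0, 0, 0, -1, 0.0026, 0, -0.0003, 0, 0, 0, -1, 0.0033, 0, -0.0004, 0, 0, 0, -1, 0.0039, 0, -0.0005, 0, 0, 0, -1, 0.0046, 0, -0.0006, 0, 0, 0, -1, 0.0052, 0, -0.0007, 0, 0, 0, -1, 0.0052, 0, -0.0007, 0, 0, 0, -1, 0.0052, 0, -0.0007, 0, 0, 0, -1])

```text
time: 25.4
eef_pos: [0.6409, -0.023, 0.3217]
orientation: [0.0, 0.999, 0.034, 0.002]
ft_force: [-6.0, 0.2, 6.7]
gripper_width: 0.17
```

```bash
python3 arc.py
```

```text
t 25.4 F [-6.   0.2  6.7] w 0.17 j [-0.19  0.16  1.58  0.    1.39 -0.26]
q 1.1508529014079092 r 0.27568366198831995 Ftan -2.6895627456784474 Frad(out) 8.50343856071818
```

>>> arm_command(targets=[0.0007, 0, 0, 0, 0, 0, -1, 0.0013, 0, -0.0001, 0, 0, 0, -1, 0.0019, 0, -0.0002, 0, 0, 0, -1, 0.0025, 0, -0.0002, 0, 0, 0, -1, 0.0031, 0, -0.0003, 0, 0, 0, -1, 0.0037, 0, -0.0004, 0, 0, 0, -1, 0.0044, 0, -0.0004, 0, 0, 0, -1, 0.005, 0, -0.0005, 0, 0, 0, -1, 0.005, 0, -0.0005, 0, 0, 0, -1, 0.005, 0, -0.0005, 0, 0, 0, -1])

```text
time: 26.4
eef_pos: [0.6446, -0.0227, 0.3235]
orientation: [0.0, 0.999, 0.034, 0.001]
ft_force: [-7.4, -0.3, 10.8]
gripper_width: 0.172
```

```bash
python3 arc.py
```

```text
t 26.4 F [-7.4 -0.3 10.8] w 0.172 j [-0.19  0.17  1.57 -0.    1.4  -0.26]
q 1.1656107191881946 r 0.2757924271296539 Ftan -2.5447641609548475 Frad(out) 12.796256272565019
```

>>> arm_command(targets=[0.0006, 0, -0.0001, 0, 0, 0, -1, 0.0012, 0, -0.0003, 0, 0, 0, -1, 0.0018, 0, -0.0004, 0, 0, 0, -1, 0.0024, 0, -0.0006, 0, 0, 0, -1, 0.003, 0, -0.0007, 0, 0, 0, -1, 0.0036, 0, -0.0009, 0, 0, 0, -1, 0.0043, 0, -0.001, 0, 0, 0, -1, 0.0049, 0, -0.0012, 0, 0, 0, -1, 0.0049, 0, -0.0012, 0, 0, 0, -1, 0.0049, 0, -0.0012, 0, 0, 0, -1])

```text
time: 27.4
eef_pos: [0.6476, -0.0225, 0.3245]
orientation: [0.0, 0.999, 0.034, 0.0]
ft_force: [-12.6, 0.1, 11.7]
gripper_width: 0.171
```

```bash
python3 arc.py
```

```text
t 27.4 F [-12.6   0.1  11.7] w 0.171 j [-0.19  0.18  1.56 -0.    1.4  -0.26]
q 1.1773392341821602 r 0.2756034452958479 Ftan -7.115802280897613 Frad(out) 15.580630646589015
```

Tangential pull jumped from 2.5 to 7.1 N, which looks like the stop. One smaller step should confirm it.

>>> arm_command(targets=[0.0003, 0, -0.0002, 0, 0, 0, -1, 0.0006, 0, -0.0003, 0, 0, 0, -1, 0.0009, 0, -0.0005, 0, 0, 0, -1, 0.0012, 0, -0.0006, 0, 0, 0, -1, 0.0015, 0, -0.0008, 0, 0, 0, -1, 0.0018, 0, -0.0009, 0, 0, 0, -1, 0.002, 0, -0.001, 0, 0, 0, -1, 0.0022, 0, -0.0011, 0, 0, 0, -1, 0.0022, 0, -0.0011, 0, 0, 0, -1, 0.0022, 0, -0.0011, 0, 0, 0, -1])

```text
time: 28.4
eef_pos: [0.6483, -0.0225, 0.3248]
orientation: [0.0, 0.999, 0.034, -0.002]
ft_force: [-14.9, -0.8, 12.3]
gripper_width: 0.172
```

```bash
python3 arc.py 1.1 1.0 .9 .8 .7 .6 .5 .4 .3 .2 .1 0
```

```text
t 28.4 F [-14.9  -0.8  12.3] w 0.172 j [-0.19  0.18  1.56 -0.    1.41 -0.26]
q 1.1800581818512383 r 0.2756062090498474 Ftan -9.08465523628604 Frad(out) 17.096368307285957
1.1 [-0.0245  0.      0.0114]
1.0 [-0.0537  0.0001  0.0283]
0.9 [-0.0811  0.0001  0.048 ]
0.8 [-1.063e-01  1.000e-04  7.040e-02]
0.7 [-1.292e-01  1.000e-04  9.510e-02]
0.6 [-1.495e-01  1.000e-04  1.221e-01]
0.5 [-1.671e-01  1.000e-04  1.509e-01]
0.4 [-1.816e-01  1.000e-04  1.813e-01]
0.3 [-1.931e-01  1.000e-04  2.131e-01]
0.2 [-2.013e-01  1.000e-04  2.458e-01]
0.1 [-2.062e-01  1.000e-04  2.792e-01]
0.0 [-2.078e-01  1.000e-04  3.129e-01]
```

The last 2 mm command gave only 0.7 mm of motion, with the pull at 9 N, well under 22 N. The board is on the end stop. Next I'll lower it.

```bash
cat > dn.py <<'E'
import sys
from h import *
q0,q1,n=float(sys.argv[1]),float(sys.argv[2]),int(sys.argv[3]);out=float(sys.argv[4]) if len(sys.argv)>4 else 0
for i in range(1,n+1):
    q=q0+(q1-q0)*i/n
    d=Rt(0).inv().apply(bar(q)-bar(q0)+out*i/n*(-np.cos(q)*X+np.sin(q)*np.array([0,0,1])))/.8;print("%.3f, 0, %.4f, %.4f"%(q,d[0],d[2]))
E
python3 dn.py 1.172 1.0 9 .0025
```

```text
1.153, 0, -0.0061, 0.0022
1.134, 0, -0.0121, 0.0046
1.115, 0, -0.0181, 0.0071
1.096, 0, -0.0240, 0.0097
1.076, 0, -0.0299, 0.0124
1.057, 0, -0.0357, 0.0152
1.038, 0, -0.0415, 0.0182
1.019, 0, -0.0473, 0.0212
1.000, 0, -0.0530, 0.0244
```

>>> arm_command(targets=[-0.006, 0, 0.0022, 0, 0, 0, -1, -0.012, 0, 0.0046, 0, 0, 0, -1, -0.018, 0, 0.007, 0, 0, 0, -1, -0.024, 0, 0.0097, 0, 0, 0, -1, -0.03, 0, 0.0124, 0, 0, 0, -1, -0.0357, 0, 0.0152, 0, 0, 0, -1, -0.0415, 0, 0.0182, 0, 0, 0, -1, -0.0473, 0, 0.0212, 0, 0, 0, -1, -0.053, 0, 0.0244, 0, 0, 0, -1, -0.053, 0, 0.0244, 0, 0, 0, -1])

```text
time: 29.4
eef_pos: [0.6073, -0.0256, 0.3012]
orientation: [0.0, 0.999, 0.034, -0.0]
ft_force: [-2.4, -1.8, 3.1]
gripper_width: 0.171
```

```bash
python3 arc.py; python3 dn.py 1.0 .76 10
```

```text
t 29.4 F [-2.4 -1.8  3.1] w 0.171 j [-0.21  0.1   1.69 -0.    1.35 -0.28]
q 1.007113815043771 r 0.27347816991651547 Ftan -0.48076951907023235 Frad(out) 3.967455605313922
0.976, 0, -0.0068, 0.0045
0.952, 0, -0.0134, 0.0091
0.928, 0, -0.0200, 0.0139
0.904, 0, -0.0264, 0.0188
0.880, 0, -0.0327, 0.0239
0.856, 0, -0.0389, 0.0291
0.832, 0, -0.0449, 0.0345
0.808, 0, -0.0508, 0.0400
0.784, 0, -0.0566, 0.0457
0.760, 0, -0.0623, 0.0515
```

>>> arm_command(targets=[-0.0068, 0, 0.0045, 0, 0, 0, -1, -0.0134, 0, 0.009, 0, 0, 0, -1, -0.02, 0, 0.0139, 0, 0, 0, -1, -0.0264, 0, 0.0188, 0, 0, 0, -1, -0.0327, 0, 0.0239, 0, 0, 0, -1, -0.039, 0, 0.029, 0, 0, 0, -1, -0.045, 0, 0.0345, 0, 0, 0, -1, -0.0508, 0, 0.04, 0, 0, 0, -1, -0.0566, 0, 0.0457, 0, 0, 0, -1, -0.0623, 0, 0.0515, 0, 0, 0, -1])

```text
time: 30.4
eef_pos: [0.5581, -0.0292, 0.2596]
orientation: [0.001, 0.999, 0.034, 0.001]
ft_force: [3.1, -5.8, -4.0]
gripper_width: 0.167
```

```bash
python3 arc.py; python3 dn.py .76 .57 10
```

```text
t 30.4 F [ 3.1 -5.8 -4. ] w 0.167 j [-0.23  0.02  1.85 -0.    1.27 -0.3 ]
q 0.7700597469003276 r 0.27231178791191263 Ftan -1.0060347098007951 Frad(out) -4.707188295156396
0.741, 0, -0.0044, 0.0047
0.722, 0, -0.0087, 0.0095
0.703, 0, -0.0128, 0.0143
0.684, 0, -0.0169, 0.0192
0.665, 0, -0.0210, 0.0243
0.646, 0, -0.0249, 0.0293
0.627, 0, -0.0287, 0.0345
0.608, 0, -0.0324, 0.0397
0.589, 0, -0.0360, 0.0450
0.570, 0, -0.0395, 0.0504
```

>>> arm_command(targets=[-0.0044, 0.0003, 0.0047, 0, 0, 0, -1, -0.0087, 0.0006, 0.0095, 0, 0, 0, -1, -0.0128, 0.001, 0.0143, 0, 0, 0, -1, -0.017, 0.001, 0.0192, 0, 0, 0, -1, -0.021, 0.001, 0.0243, 0, 0, 0, -1, -0.025, 0.001, 0.0293, 0, 0, 0, -1, -0.0287, 0.001, 0.0345, 0, 0, 0, -1, -0.0324, 0.001, 0.0397, 0, 0, 0, -1, -0.036, 0.001, 0.045, 0, 0, 0, -1, -0.0395, 0.001, 0.0504, 0, 0, 0, -1])

```text
time: 31.4
eef_pos: [0.5273, -0.0316, 0.2197]
orientation: [0.0, 0.999, 0.034, 0.002]
ft_force: [6.6, -3.4, -4.1]
gripper_width: 0.17
```

```bash
python3 arc.py; python3 dn.py .57 .34 10
```

```text
t 31.4 F [ 6.6 -3.4 -4.1] w 0.17 j [-0.25 -0.02  1.96  0.    1.19 -0.32]
q 0.5843541928098425 r 0.27137342076810583 Ftan 0.08454362620876665 Frad(out) -7.6088082983562995
0.547, 0, -0.0041, 0.0066
0.524, 0, -0.0081, 0.0133
0.501, 0, -0.0119, 0.0200
0.478, 0, -0.0155, 0.0269
0.455, 0, -0.0190, 0.0338
0.432, 0, -0.0224, 0.0408
0.409, 0, -0.0255, 0.0479
0.386, 0, -0.0285, 0.0551
0.363, 0, -0.0314, 0.0623
0.340, 0, -0.0340, 0.0696
```

>>> arm_command(targets=[-0.0035, 0.0003, 0.0066, 0, 0, 0, -1, -0.007, 0.0005, 0.0133, 0, 0, 0, -1, -0.0105, 0.0005, 0.02, 0, 0, 0, -1, -0.014, 0.0005, 0.0269, 0, 0, 0, -1, -0.0175, 0.0005, 0.0338, 0, 0, 0, -1, -0.0208, 0.0005, 0.0408, 0, 0, 0, -1, -0.024, 0.0005, 0.048, 0, 0, 0, -1, -0.027, 0.0005, 0.0551, 0, 0, 0, -1, -0.0298, 0.0005, 0.0623, 0, 0, 0, -1, -0.0325, 0.0005, 0.0696, 0, 0, 0, -1])

```text
time: 32.4
eef_pos: [0.5015, -0.0336, 0.1645]
orientation: [-0.0, 0.999, 0.034, 0.002]
ft_force: [7.6, -1.4, -3.3]
gripper_width: 0.168
```

```bash
python3 arc.py; python3 dn.py .34 .11 10; python3 dn.py .34 .12 10|tail -1
```

```text
t 32.4 F [ 7.6 -1.4 -3.3] w 0.168 j [-0.27 -0.01  2.07  0.    1.09 -0.34]
q 0.358303462855964 r 0.269394684615494 Ftan -0.474168044543235 Frad(out) -8.143908713275001
0.317, 0, -0.0025, 0.0073
0.294, 0, -0.0048, 0.0148
0.271, 0, -0.0070, 0.0222
0.248, 0, -0.0090, 0.0297
0.225, 0, -0.0108, 0.0373
0.202, 0, -0.0125, 0.0448
0.179, 0, -0.0139, 0.0525
0.156, 0, -0.0152, 0.0601
0.133, 0, -0.0163, 0.0678
0.110, 0, -0.0173, 0.0755
0.120, 0, -0.0169, 0.0721
```

>>> arm_command(targets=[-0.002, 0, 0.0073, 0, 0, 0, -1, -0.004, 0, 0.0148, 0, 0, 0, -1, -0.006, 0, 0.0222, 0, 0, 0, -1, -0.008, 0, 0.0297, 0, 0, 0, -1, -0.0098, 0, 0.0373, 0, 0, 0, -1, -0.0115, 0, 0.0448, 0, 0, 0, -1, -0.0129, 0, 0.0525, 0, 0, 0, -1, -0.0142, 0, 0.06, 0, 0, 0, -1, -0.0153, 0, 0.0678, 0, 0, 0, -1, -0.0163, 0, 0.0755, 0, 0, 0, -1])

```text
time: 33.4
eef_pos: [0.4893, -0.0346, 0.1047]
orientation: [-0.0, 0.999, 0.034, 0.002]
ft_force: [6.5, 0.2, -1.7]
gripper_width: 0.166
```

```bash
python3 arc.py; python3 dn.py .11 -.01 8
```

```text
t 33.4 F [ 6.5  0.2 -1.7] w 0.166 j [-0.28  0.05  2.13  0.    0.96 -0.35]
q 0.13043854538767466 r 0.2667742453665696 Ftan -0.8690322755877224 Frad(out) -6.647819902732412
0.095, 0, -0.0005, 0.0050
0.080, 0, -0.0010, 0.0101
0.065, 0, -0.0013, 0.0151
0.050, 0, -0.0016, 0.0202
0.035, 0, -0.0018, 0.0252
0.020, 0, -0.0020, 0.0303
0.005, 0, -0.0020, 0.0354
-0.010, 0, -0.0020, 0.0404
```

>>> arm_command(targets=[0, 0, 0.005, 0, 0, 0, -1, -0.0004, 0, 0.01, 0, 0, 0, -1, -0.0006, 0, 0.015, 0, 0, 0, -1, -0.0008, 0, 0.02, 0, 0, 0, -1, -0.001, 0, 0.025, 0, 0, 0, -1, -0.0012, 0, 0.029, 0, 0, 0, -1, -0.0012, 0, 0.032, 0, 0, 0, -1, -0.0012, 0, 0.034, 0, 0, 0, -1, -0.0012, 0, 0.036, 0, 0, 0, -1, -0.0012, 0, 0.036, 0, 0, 0, -1])

```text
time: 34.4
eef_pos: [0.4887, -0.0348, 0.0834]
orientation: [-0.0, 0.999, 0.035, -0.001]
ft_force: [-14.5, 4.1, 41.9]
gripper_width: 0.172
```

```bash
python3 arc.py
```

```text
t 34.4 F [-14.5   4.1  41.9] w 0.172 j [-0.28  0.08  2.14  0.    0.92 -0.35]
q 0.05059996842004581 r 0.26539575885300287 Ftan 41.124930505916836 Frad(out) 16.237200199196973
```

The tool is stopped at z 0.083 with 42 N upward, so the board is probably flat on its rail. I'll relax the push and check.

>>> arm_command(targets=[-0.001, 0, -0.005, 0, 0, 0, -1, -0.001, 0, -0.0075, 0, 0, 0, -1, -0.001, 0, -0.0075, 0, 0, 0, -1, -0.001, 0, -0.0075, 0, 0, 0, -1, -0.001, 0, -0.0075, 0, 0, 0, -1, -0.001, 0, -0.0075, 0, 0, 0, -1, -0.001, 0, -0.0075, 0, 0, 0, -1, -0.001, 0, -0.0075, 0, 0, 0, -1, -0.001, 0, -0.0075, 0, 0, 0, -1, -0.001, 0, -0.0075, 0, 0, 0, -1])

```text
time: 35.4
eef_pos: [0.4884, -0.0347, 0.0839]
orientation: [-0.0, 0.999, 0.034, 0.003]
ft_force: [4.5, 2.1, 8.7]
gripper_width: 0.169
```

```bash
python3 arc.py; python3 - <<'E'
from cell import *
from h import *
a=read_camera("wrist")["color"][:,:,::-1]
S=read_camera("scene");T=read_camera("top");pickle.dump({"scene":S,"top":T},open("d2.pkl","wb"))
t=S["color"][180:380,260:460,::-1]
cv2.imwrite("pics/c2.png",np.hstack([cv2.resize(a[240:480,200:440],(400,400)),cv2.resize(t,(400,400),interpolation=cv2.INTER_CUBIC)]))
E
```

```text
t 35.4 F [4.5 2.1 8.7] w 0.169 j [-0.28  0.08  2.14  0.    0.92 -0.35]
q 0.05220536677907837 r 0.2657538049293808 Ftan 8.953388347926726 Frad(out) -4.196200914194011
```

View pics/c2.png

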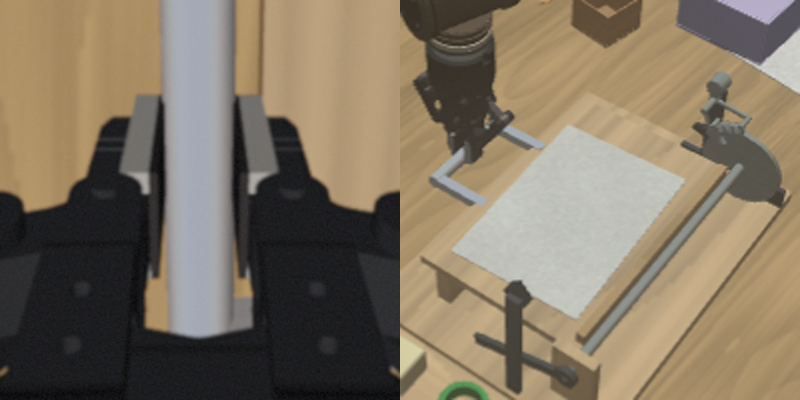

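The board looks flat, at scene bar end (276.5,270.5). I'll compare that with the predicted pixel for q = 0, 0.03 and 0.06.

```bash
python3 - <<'E'
from h import *
d=pickle.load(open("d2.pkl","rb"));d0=pickle.load(open("d.pkl","rb"))
y=np.cross([0,0,1],X);S=d["scene"]
f=lambda p:cv2.projectPoints(np.array([p]),np.array(S["rvec"],float),np.array(S["tvec"],float),S["intrinsics"],np.array([S["k1"],0,0,0.]))[0].ravel().round(1)
print(.59,f(bar(.6)-.061*y),"seen 289.7 230.3")
for q in(0,.03,.06):print(q,f(bar(q)-.061*y))
g=S["color"][250:300,260:310,::-1];cv2.imwrite("pics/e.png",cv2.resize(g,(600,600),interpolation=cv2.INTER_CUBIC))
E
```

```text
0.59 [288.1 230.4] seen 289.7 230.3
0 [274.8 270.3]
0.03 [274.7 268. ]
0.06 [274.6 265.6]
```

View pics/e.png

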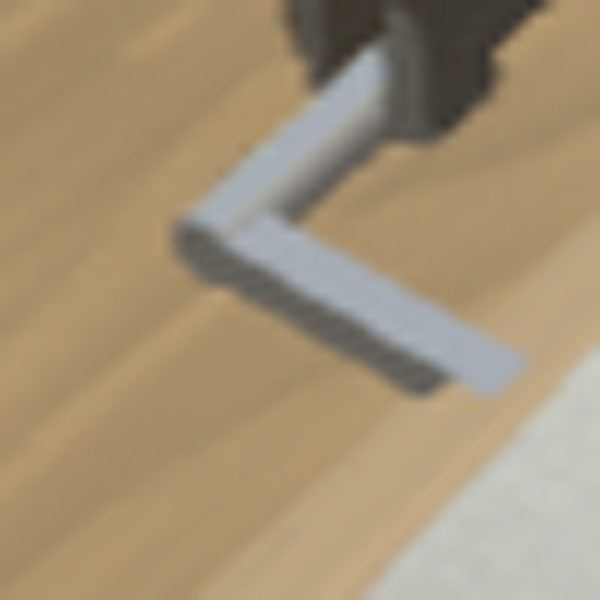

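The bar end is at row 270.7, against 270.3 predicted for q = 0, so the board is flat. That also means the bar sits about 9 mm towards the fingertips. While the rail carries the board, I'll regrasp deeper.

>>> arm_command(targets=[0, 0, 0, 0, 0, 0, -0.3, 0, 0, 0, 0, 0, 0, -0.2, 0, 0, 0, 0, 0, 0, -0.2, 0, 0, 0.005, 0, 0, 0, -0.2, 0, 0, 0.01, 0, 0, 0, -0.2, 0, 0, 0.0145, 0, 0, 0, -0.2, 0, 0, 0.0145, 0, 0, 0, -0.2, 0, 0, 0.0145, 0, 0, 0, -1, 0, 0, 0.0145, 0, 0, 0, -1, 0, 0, 0.0145, 0, 0, 0, -1], grip_force=40)

```text
time: 36.55
eef_pos: [0.4885, -0.0347, 0.0706]
orientation: [0.0, 0.999, 0.034, 0.004]
ft_force: [5.8, 2.8, -4.0]
gripper_width: 0.17
```

```bash
python3 arc.py; python3 dn.py 0 .29 10
```

```text
t 36.55 F [ 5.8  2.8 -4. ] w 0.17 j [-0.28  0.1   2.15  0.    0.89 -0.35]
q 0.002118415183459242 r 0.26529273429352995 Ftan -3.9761272556445357 Frad(out) -6.006831562448802
0.029, 0, 0.0001, -0.0098
0.058, 0, 0.0006, -0.0196
0.087, 0, 0.0013, -0.0293
0.116, 0, 0.0023, -0.0391
0.145, 0, 0.0035, -0.0488
0.174, 0, 0.0051, -0.0584
0.203, 0, 0.0069, -0.0680
0.232, 0, 0.0090, -0.0776
0.261, 0, 0.0114, -0.0871
0.290, 0, 0.0141, -0.0965
```

>>> arm_command(targets=[0.0001, 0, -0.0098, 0, 0, 0, -1, 0.0006, 0, -0.0196, 0, 0, 0, -1, 0.0013, 0, -0.0293, 0, 0, 0, -1, 0.0023, 0, -0.0391, 0, 0, 0, -1, 0.0035, 0, -0.0488, 0, 0, 0, -1, 0.0051, 0, -0.0584, 0, 0, 0, -1, 0.007, 0, -0.068, 0, 0, 0, -1, 0.009, 0, -0.0776, 0, 0, 0, -1, 0.0114, 0, -0.087, 0, 0, 0, -1, 0.0135, 0, -0.094, 0, 0, 0, -1])

```text
time: 37.55
eef_pos: [0.4997, -0.0338, 0.1454]
orientation: [-0.0, 0.999, 0.034, 0.005]
ft_force: [10.2, 1.6, -7.9]
gripper_width: 0.17
```

```bash
python3 arc.py; python3 dn.py .285 .185 8
```

```text
t 37.55 F [10.2  1.6 -7.9] w 0.17 j [-0.27  0.    2.09  0.    1.04 -0.34]
q 0.2886241798663621 r 0.2650352084486391 Ftan -4.61949176104523 Frad(out) -12.143390417138466
0.272, 0, -0.0012, 0.0041
0.260, 0, -0.0023, 0.0081
0.247, 0, -0.0033, 0.0122
0.235, 0, -0.0043, 0.0163
0.222, 0, -0.0053, 0.0204
0.210, 0, -0.0062, 0.0245
0.198, 0, -0.0071, 0.0287
0.185, 0, -0.0079, 0.0328
```

>>> arm_command(targets=[0, 0, 0.0035, 0, 0, 0, -1, -0.0004, 0, 0.007, 0, 0, 0, -1, -0.001, 0, 0.0105, 0, 0, 0, -1, -0.0018, 0, 0.014, 0, 0, 0, -1, -0.0026, 0, 0.0175, 0, 0, 0, -1, -0.0034, 0, 0.021, 0, 0, 0, -1, -0.0042, 0, 0.024, 0, 0, 0, -1, -0.0048, 0, 0.0265, 0, 0, 0, -1, -0.0052, 0, 0.0285, 0, 0, 0, -1, -0.0052, 0, 0.0285, 0, 0, 0, -1])

```text
time: 38.55
eef_pos: [0.494, -0.0342, 0.1224]
orientation: [0.0, 0.999, 0.034, 0.002]
ft_force: [5.9, 1.6, -2.6]
gripper_width: 0.17
```

```bash
python3 arc.py
```

```text
t 38.55 F [ 5.9  1.6 -2.6] w 0.17 j [-0.28  0.03  2.11  0.    1.   -0.34]
q 0.19909183543396125 r 0.2650204932505854 Ftan -1.3423115712363625 Frad(out) -6.3666626918613405
```

>>> arm_command(targets=[0, 0, 0.0008, 0, 0, 0, -1, 0, 0, 0.0016, 0, 0, 0, -1, 0, 0, 0.0024, 0, 0, 0, -1, 0, 0, 0.0032, 0, 0, 0, -1, 0, 0, 0.0038, 0, 0, 0, -1, 0, 0, 0.0038, 0, 0, 0, -1, 0, 0, 0.0038, 0, 0, 0, -1, 0, 0, 0.0038, 0, 0, 0, -1, 0, 0, 0.0038, 0, 0, 0, -1, 0, 0, 0.0038, 0, 0, 0, -1])

```text
time: 39.55
eef_pos: [0.4934, -0.0343, 0.1195]
orientation: [-0.0, 0.999, 0.034, 0.001]
ft_force: [5.4, 3.3, -1.6]
gripper_width: 0.173
```

```bash
python3 arc.py
```

```text
t 39.55 F [ 5.4  3.3 -1.6] w 0.173 j [-0.28  0.03  2.11  0.    0.99 -0.34]
q 0.18771813848374486 r 0.2650623095051636 Ftan -0.5589011651600222 Frad(out) -5.802334100984713
```

>>> arm_command(targets=[0, 0, 0.001, 0, 0, 0, -1, 0, 0, 0.002, 0, 0, 0, -1, 0, 0, 0.003, 0, 0, 0, -1, 0, 0, 0.004, 0, 0, 0, -1, -0.0005, 0, 0.005, 0, 0, 0, -1, -0.0005, 0, 0.005, 0, 0, 0, -1, -0.0005, 0, 0.005, 0, 0, 0, -1, -0.0005, 0, 0.005, 0, 0, 0, -1, -0.0005, 0, 0.005, 0, 0, 0, -1, -0.0005, 0, 0.005, 0, 0, 0, -1])

```text
time: 40.55
eef_pos: [0.4927, -0.0343, 0.1155]
orientation: [-0.0, 0.999, 0.034, 0.001]
ft_force: [3.5, 2.7, 2.9]
gripper_width: 0.171
```

```bash
python3 arc.py
```

```text
t 40.55 F [3.5 2.7 2.9] w 0.171 j [-0.28  0.04  2.12  0.    0.99 -0.34]
q 0.172470975709714 r 0.26501086027991494 Ftan 3.506161079858353 Frad(out) -3.109735271475042
```

```bash
python3 - <<'E'
from h import *
from cell import *
S=read_camera("scene");y=np.cross([0,0,1],X)
f=lambda p:cv2.projectPoints(np.array([p]),np.array(S["rvec"],float),np.array(S["tvec"],float),S["intrinsics"],np.array([S["k1"],0,0,0.]))[0].ravel().round(1)
for q in(.16,.18,.2,.22):print(q,f(bar(q)-.061*y))
a=S["color"][235:285,255:305,::-1];b=S["color"][210:290,390:470,::-1]
cv2.imwrite("pics/e2.png",np.hstack([cv2.resize(g,(400,400),interpolation=cv2.INTER_CUBIC) for g in(a,b)]))
E
```

```text
0.16 [274.9 258. ]
0.18 [275.1 256.5]
0.2 [275.3 255. ]
0.22 [275.6 253.6]
```

View pics/e2.png

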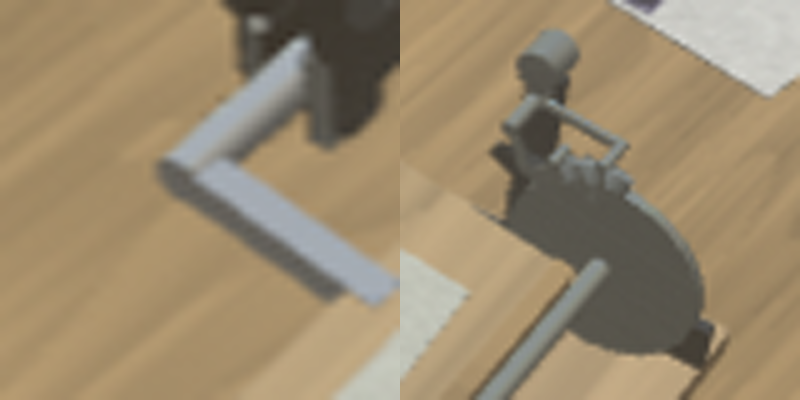

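The bar end is at (276.8,257.1), giving q about 0.18, while the force now pushes the tool up. I'll press 3 mm further to see whether the pawl really carries the board.

>>> arm_command(targets=[0, 0, 0.001, 0, 0, 0, -1, 0, 0, 0.002, 0, 0, 0, -1, 0, 0, 0.003, 0, 0, 0, -1, 0, 0, 0.004, 0, 0, 0, -1, 0, 0, 0.004, 0, 0, 0, -1, 0, 0, 0.004, 0, 0, 0, -1, 0, 0, 0.004, 0, 0, 0, -1, 0, 0, 0.004, 0, 0, 0, -1, 0, 0, 0.004, 0, 0, 0, -1, 0, 0, 0.004, 0, 0, 0, -1])

```text
time: 41.6
eef_pos: [0.4921, -0.0343, 0.112]
orientation: [-0.0, 0.999, 0.034, -0.0]
ft_force: [2.7, 4.4, 4.5]
gripper_width: 0.172
```

```bash
python3 arc.py;python3 - <<'E'
from h import *
from cell import *
S=read_camera("scene");y=np.cross([0,0,1],X)
a=S["color"][235:285,255:305,::-1];b=S["color"][210:290,390:470,::-1]
cv2.imwrite("pics/e3.png",np.hstack([cv2.resize(g,(400,400),interpolation=cv2.INTER_CUBIC) for g in(a,b)]))
E
```

```text
t 41.6 F [2.7 4.4 4.5] w 0.172 j [-0.28  0.04  2.12  0.    0.98 -0.34]
q 0.1591766957501236 r 0.26496730690215403 Ftan 4.918888608693182 Frad(out) -2.247338523626059
```

View pics/e3.png

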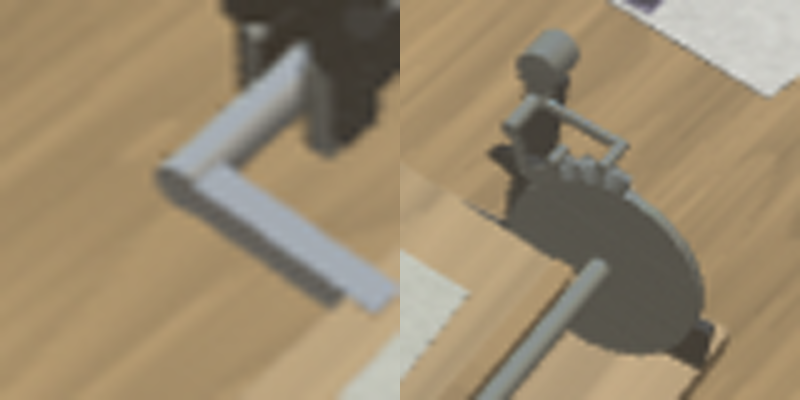

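```bash
python3 - <<'E'
from h import *
from cell import *
S=read_camera("scene");pickle.dump(S,open("d3.pkl","wb"));s=read_state();print(s['ft_torque'])
d0=pickle.load(open("d.pkl","rb"))["scene"];d2=pickle.load(open("d2.pkl","rb"))["scene"]
I=[d["color"][205:265,395:455,::-1] for d in(d0,d2,S)]
for a in I:
    g=a.astype(int);m=(g.max(2)-g.min(2)<25)&(g.max(2)<150)
    m=m[:25];ys,xs=np.where(m);print(len(ys),xs.mean()+395,ys.mean()+205)
for i,j in((0,1),(1,2),(0,2)):print(i,j,np.abs(I[i][:30].astype(int)-I[j][:30]).mean())
cv2.imwrite("pics/p.png",np.hstack([cv2.resize(a,(266,266),interpolation=cv2.INTER_CUBIC) for a in I]))
E
```

```text
[ 0.67497995 -0.56519356 -0.03661681]
234 428.12820512820514 215.81196581196582
226 427.1061946902655 215.83185840707964
223 427.1165919282511 215.8609865470852
0 1 9.326666666666666
1 2 0.5261111111111111
0 2 9.09462962962963
```

View pics/p.png

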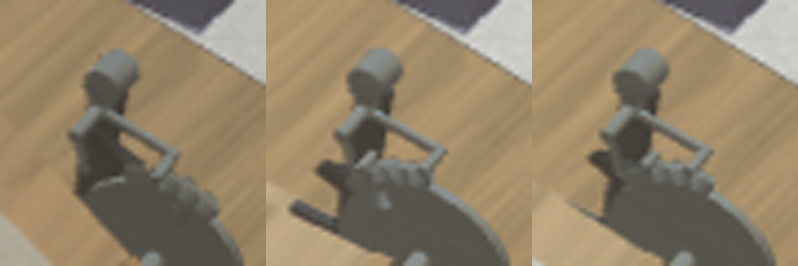

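The pawl looks identical in the flat frame and now, and its tip is about 3 px higher than in the engaged start frame, so it may still be out. The force says something supports the board, so I'll lower a little more. If it moves freely I go flat again; if it resists, the pawl holds.

>>> arm_command(targets=[0, 0, 0.001, 0, 0, 0, -1, 0, 0, 0.002, 0, 0, 0, -1, 0, 0, 0.003, 0, 0, 0, -1, 0, 0, 0.004, 0, 0, 0, -1, 0, 0, 0.005, 0, 0, 0, -1, -0.0005, 0, 0.006, 0, 0, 0, -1, -0.0008, 0, 0.007, 0, 0, 0, -1, -0.001, 0, 0.008, 0, 0, 0, -1, -0.001, 0, 0.009, 0, 0, 0, -1, -0.001, 0, 0.009, 0, 0, 0, -1])

```text
time: 42.7
eef_pos: [0.4913, -0.0344, 0.1059]
orientation: [-0.0, 0.999, 0.034, -0.001]
ft_force: [-0.4, 4.0, 11.8]
gripper_width: 0.169
```

```bash
cat > pw.py <<'E'
from h import *
from cell import *
import sys
S=read_camera("scene");pickle.dump(S,open("last.pkl","wb"))
for n,k in(("d.pkl","scene"),("d2.pkl","scene"),("d3.pkl",None)):
    d=pickle.load(open(n,"rb"));d=d[k] if k else d
    print(n,"pawl diff",np.abs(d["color"][205:235,395:455].astype(int)-S["color"][205:235,395:455]).mean().round(2))
# bar end row: grey handle blob on wood, left end
g=S["color"].astype(int)
def end(g):
    w=g[225:290,262:292];m=(np.abs(w[...,0]-w[...,2])<22);ys,xs=np.where(m);x0=np.sort(xs)[5] if len(xs)>5 else -1
    k=xs<x0+6;return xs[k].mean()+262,ys[k].mean()+225
for n in("d.pkl","d2.pkl","d3.pkl"):
    d=pickle.load(open(n,"rb"));d=d.get("scene",d);print(n,np.round(end(d["color"].astype(int)),1))
print("now",np.round(end(g),1))
E
python3 arc.py; python3 pw.py
```

```text
t 42.7 F [-0.4  4.  11.8] w 0.169 j [-0.28  0.05  2.12  0.    0.97 -0.34]
q 0.1360178466392323 r 0.26487046564612926 Ftan 11.659534350193137 Frad(out) 1.736283686934895
d.pkl pawl diff 9.14
d2.pkl pawl diff 0.54
d3.pkl pawl diff 0.47
d.pkl [289.6 230.5]
d2.pkl [274.2 235.5]
d3.pkl [278.  245.2]
now [277.8 245.4]
```

```bash
python3 - <<'E'
from h import *
a=pickle.load(open("d3.pkl","rb"))["color"];b=pickle.load(open("last.pkl","rb"))["color"];f=pickle.load(open("d2.pkl","rb"))["scene"]["color"]
# arm patch + board sheet edge via template match
def tm(src,dst,r,c,h,w):
    t=cv2.resize(src[r:r+h,c:c+w],None,fx=8,fy=8,interpolation=cv2.INTER_CUBIC);D=cv2.resize(dst[r-20:r+h+20,c-8:c+w+8],None,fx=8,fy=8,interpolation=cv2.INTER_CUBIC)
    m=cv2.matchTemplate(D,t,cv2.TM_CCOEFF_NORMED);_,v,_,l=cv2.minMaxLoc(m);return round(v,3),(l[0]/8-8,l[1]/8-20)
for r,c,h,w in((254,272,18,14),(300,290,20,30),(285,330,25,25)):
    print("d3->now",tm(a,b,r,c,h,w),"d3->flat",tm(a,f,r,c,h,w))
S=pickle.load(open("last.pkl","rb"));y=np.cross([0,0,1],X)
P=lambda p:cv2.projectPoints(np.array([p]),np.array(S["rvec"],float),np.array(S["tvec"],float),S["intrinsics"],np.array([S["k1"],0,0,0.]))[0].ravel()
for q in(.14,.16,.18,.2): print(q,(P(bar(0)-.061*y)-P(bar(q)-.061*y)).round(2))
E
```

```text
d3->now (0.987, (-0.25, 1.5)) d3->flat (0.96, (0.0, 12.25))
d3->now (0.994, (-1.0, 0.25)) d3->flat (0.948, (-5.875, 3.125))
d3->now (0.913, (-0.25, 0.5)) d3->flat (0.737, (-1.125, 4.125))
0.14 [ 0.03 10.87]
0.16 [-0.11 12.36]
0.18 [-0.29 13.84]
0.2 [-0.51 15.3 ]
```

The template match shows the board following to q about 0.137, with resistance growing steadily from about 0.19 (roughly 220 N/rad). That fits the pawl carrying elastically in the first notch while I press. I'll back off to about 0.178 with a light 20 N grip and check that the support is still there.

>>> arm_command(targets=[0, 0, -0.002, 0, 0, 0, -1, 0, 0, -0.004, 0, 0, 0, -1, 0.0005, 0, -0.006, 0, 0, 0, -1, 0.0008, 0, -0.008, 0, 0, 0, -1, 0.001, 0, -0.01, 0, 0, 0, -1, 0.0015, 0, -0.012, 0, 0, 0, -1, 0.0018, 0, -0.0135, 0, 0, 0, -1, 0.0018, 0, -0.0135, 0, 0, 0, -1, 0.0018, 0, -0.0135, 0, 0, 0, -1, 0.0018, 0, -0.0135, 0, 0, 0, -1], grip_force=20)

```text
time: 43.75
eef_pos: [0.4925, -0.0343, 0.1147]
orientation: [-0.0, 0.999, 0.034, -0.001]
ft_force: [5.3, 2.5, 0.2]
gripper_width: 0.175
```

```bash
cat > qm.py <<'E'
from h import *
from cell import *
b=read_camera("scene")["color"];a=pickle.load(open("d3.pkl","rb"))["color"]
r,c,h,w=254,272,18,14
t=cv2.resize(a[r:r+h,c:c+w],None,fx=8,fy=8,interpolation=cv2.INTER_CUBIC);D=cv2.resize(b[r-20:r+h+20,c-8:c+w+8],None,fx=8,fy=8,interpolation=cv2.INTER_CUBIC)
_,v,_,l=cv2.minMaxLoc(cv2.matchTemplate(D,t,cv2.TM_CCOEFF_NORMED));s=l[1]/8-20
print("match",round(v,3),"shift",s,"q_cam",.16-s/74)
E
python3 arc.py; python3 qm.py
```

```text
t 43.75 F [5.3 2.5 0.2] w 0.175 j [-0.28  0.04  2.12 -0.    0.99 -0.34]
q 0.16947134454217583 r 0.2650434720594267 Ftan 1.1099702471038664 Frad(out) -5.3963864379101345
match 0.99 shift -0.875 q_cam 0.17182432432432432
```

>>> arm_command(targets=[0, 0, -0.001, 0, 0, 0, -1, 0, 0, -0.002, 0, 0, 0, -1, 0.0005, 0, -0.003, 0, 0, 0, -1, 0.0005, 0, -0.003, 0, 0, 0, -1, 0.0005, 0, -0.003, 0, 0, 0, -1, 0.0005, 0, -0.003, 0, 0, 0, -1, 0.0005, 0, -0.003, 0, 0, 0, -1, 0.0005, 0, -0.003, 0, 0, 0, -1, 0.0005, 0, -0.003, 0, 0, 0, -1, 0.0005, 0, -0.003, 0, 0, 0, -1])

```text
time: 44.8
eef_pos: [0.4928, -0.0344, 0.1167]
orientation: [-0.0, 0.999, 0.034, -0.001]
ft_force: [6.3, 2.7, -1.6]
gripper_width: 0.171
```

```bash
python3 arc.py; python3 qm.py
```

```text
t 44.8 F [ 6.3  2.7 -1.6] w 0.171 j [-0.28  0.04  2.11 -0.    0.99 -0.34]
q 0.17697051610299472 r 0.26505224774988123 Ftan -0.4705457271867648 Frad(out) -6.704994917713468
match 0.989 shift -1.25 q_cam 0.1768918918918919
```

Support is confirmed: about 210 N/rad, engaging near 0.197, the first notch. The load at the tool is now near zero, so I'll release and retreat straight up.

>>> arm_command(targets=[0, 0, 0, 0, 0, 0, -0.6, 0, 0, 0, 0, 0, 0, -0.4, 0, 0, 0, 0, 0, 0, -0.2, 0, 0, 0, 0, 0, 0, 0, 0, 0, 0, 0, 0, 0, 0, 0, 0, 0, 0, 0, 0, 0, 0, 0, -0.02, 0, 0, 0, 0, 0, 0, -0.05, 0, 0, 0, 0, 0, 0, -0.09, 0, 0, 0, 0, 0, 0, -0.13, 0, 0, 0, 0])

```text
time: 45.85
eef_pos: [0.4927, -0.0343, 0.2225]
orientation: [-0.0, 0.999, 0.034, -0.001]
ft_force: [0.4, 0.2, 0.7]
gripper_width: 0.5
```

```bash
python3 arc.py; python3 qm.py
```

```text
t 45.85 F [0.4 0.2 0.7] w 0.5 j [-0.28 -0.1   2.03 -0.    1.21 -0.34]
q 0.5287308457386136 r 0.3023367639018713 Ftan 0.80366091964397 Frad(out) 0.00223509477846906
match 0.986 shift -1.375 q_cam 0.1785810810810811
```

>>> arm_command(targets=[0, 0, -0.02, 0, 0, 0, 0, 0, 0, -0.04, 0, 0, 0, 0, 0, 0, -0.06, 0, 0, 0, 0, 0, 0, -0.08, 0, 0, 0, 0, 0, 0, -0.08, 0, 0, 0, 0, 0, 0, -0.08, 0, 0, 0, 0, 0, 0, -0.08, 0, 0, 0, 0, 0, 0, -0.08, 0, 0, 0, 0, 0, 0, -0.08, 0, 0, 0, 0, 0, 0, -0.08, 0, 0, 0, 0])

```text
time: 46.9
eef_pos: [0.493, -0.0343, 0.2853]
orientation: [-0.0, 0.999, 0.034, -0.0]
ft_force: [-0.1, -0.4, -0.9]
gripper_width: 0.501
```

```bash
python3 qm.py; python3 - <<'E'
from h import *
from cell import *
d=pickle.load(open("d.pkl","rb"))
for n in("scene","top"):
    a=read_camera(n)["color"];D=np.abs(a.astype(int)-d[n]["color"]).max(2)>40
    cv2.imwrite(f"pics/{n}_f.png",a[:,:,::-1])
    k,_,st,ce=cv2.connectedComponentsWithStats(D.astype(np.uint8));print(n,[(int(c[0]),int(c[1]),int(s[4])) for s,c in zip(st[1:],ce[1:]) if s[4]>25])
# top-view wrist check of bar by width/rows: triangulate bar ends in both views
E
```

```text
match 0.986 shift -1.375 q_cam 0.1785810810810811
scene [(166, 31, 2293), (265, 104, 8697), (397, 3, 261), (392, 38, 1408), (258, 52, 78), (175, 77, 236), (193, 87, 47), (130, 113, 209), (137, 134, 194), (300, 234, 728), (314, 234, 240), (303, 247, 47), (440, 250, 38), (415, 255, 58), (389, 309, 253), (310, 307, 1040), (280, 305, 43), (305, 324, 32), (304, 335, 116), (333, 340, 68), (328, 341, 42), (304, 345, 106), (326, 356, 128)]
top [(285, 327, 15748), (370, 185, 56), (283, 185, 199), (294, 199, 52), (281, 227, 31), (26, 292, 58), (101, 392, 13002), (296, 397, 84), (329, 406, 152), (336, 442, 327), (186, 471, 404), (299, 468, 413), (239, 471, 456), (216, 477, 26)]
```

```bash
python3 -c "
from cell import *
print(sign_off())"
```

```text
the job is handed in; nothing more can be done
None
```

The board is resting in what I take to be its first notch, with the gripper open and clear above it. I handed the job in at about 47 s. `sign_off` gives no verdict.

- **Raise to the stop:** I took the bar handle and raised the board from about 0.6 rad. At about 1.17 rad the pull rose from 2.5 N to 9 N and the board almost stopped moving, well under the 22 N limit. I took that as the rubber stop.
- **Lower flat:** I lowered it under grip at up to about 0.25 rad/s. The camera put it within about 0.01 rad of flat. I pushed briefly with about 42 N through the bar onto the rail before easing off.
- **Regrasp:** The bar had crept towards the fingertips during the lift. I opened and regrasped it deeper while the rail carried the board.
- **First notch:** I raised it to about 0.285 rad, then lowered it until something carried it. While testing that support I pressed it down to about 0.137 rad with about 12 N, then backed off and released.

**Last checks:**
- After release, two camera readings a second apart both gave 0.179 rad, so it was not moving.
- The force at the tool was about zero.
- Comparing the start and end pictures showed no change at the bystanders the cameras could see.

**What disagreed:**
- The resting angle reads about 0.02 rad below the nominal 0.20. I put that down to sag and camera error.
- In the pictures the pawl looked the same when the board was flat and at about 0.16 rad, so they did not confirm that it had tipped back in. That rests on the forces and on the board staying up after release.

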